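# Lay the spice jars in the tray in order of length

## Task

The longest spice jar, the black one, already lies in one of the two end lanes of the bamboo spice tray. Lay the four other jars from the drying mat in the four empty lanes, one in each and centred along it, so that the row steps down in length from the black jar to the shortest at the other end. They are glass: lay them down, do not drop them, and leave the black jar and the blue cup on the mat as they are.

Things in the scene. Friction and masses are not known exactly. Their poses are not given: they have to be found in the camera images.
- jar_60: glass spice jar, round, 36 mm in diameter, 60 mm long, green (dried herb); the shortest of the five; steel lid at its +x end. Origin on its axis at mid-length; x along the axis; round, so z need not point up. Lies in a groove of the fixed ridged grey mat, axis 23 mm above the worktop, at least 25 mm clear beside it; ridges reach 8 mm up: keep fingertips higher.
- jar_80: glass spice jar, round, 36 mm in diameter, 80 mm long, yellow (turmeric); steel lid at its +x end. Origin on its axis at mid-length; x along the axis; round, so z need not point up. Lies in a groove of the fixed ridged grey mat, axis 23 mm above the worktop, at least 25 mm clear beside it; ridges reach 8 mm up: keep fingertips higher.
- jar_100: glass spice jar, round, 36 mm in diameter, 100 mm long, brown (cinnamon); steel lid at its +x end. Origin on its axis at mid-length; x along the axis; round, so z need not point up. Lies in a groove of the fixed ridged grey mat, axis 23 mm above the worktop, at least 25 mm clear beside it; ridges reach 8 mm up: keep fingertips higher.
- jar_120: glass spice jar, round, 36 mm in diameter, 120 mm long, red (paprika); steel lid at its +x end. Origin on its axis at mid-length; x along the axis; round, so z need not point up. Lies in a groove of the fixed ridged grey mat, axis 23 mm above the worktop, at least 25 mm clear beside it; ridges reach 8 mm up: keep fingertips higher.
- jar_140: glass spice jar, round, 36 mm in diameter, 140 mm long, black (peppercorns); the longest of the five; steel lid at its +x end. Origin on its axis at mid-length; x along the axis; round, so z need not point up. Lies in an end lane of the tray (either end; that lane is not listed), axis 26 mm above the worktop. Stays there.
- lane_2: lane of the fixed bamboo tray, 169 x 64 mm; lanes 64 mm apart (28 mm between jars). Origin mid-lane at worktop level; x along the lane. Two dowels along it (tops 12 mm up) cradle a jar with its axis 26 mm above the lane's x axis; 18 mm high rails at the lane's two ends. This is the second lane from the tray's +y end.
- lane_3: lane of the fixed bamboo tray, 169 x 64 mm; lanes 64 mm apart (28 mm between jars). Origin mid-lane at worktop level; x along the lane. Two dowels along it (tops 12 mm up) cradle a jar with its axis 26 mm above the lane's x axis; 18 mm high rails at the lane's two ends. This is the middle lane.
- lane_4: lane of the fixed bamboo tray, 169 x 64 mm; lanes 64 mm apart (28 mm between jars). Origin mid-lane at worktop level; x along the lane. Two dowels along it (tops 12 mm up) cradle a jar with its axis 26 mm above the lane's x axis; 18 mm high rails at the lane's two ends. This is the second lane from the tray's -y end.
- lane_end: lane of the fixed bamboo tray, 169 x 64 mm; lanes 64 mm apart (28 mm between jars). Origin mid-lane at worktop level; x along the lane. Two dowels along it (tops 12 mm up) cradle a jar with its axis 26 mm above the lane's x axis; 18 mm high rails at the lane's two ends. This is the empty end lane, at the tray's +y or -y end, farthest from the black jar.
- cup: loose blue espresso cup, 46 mm in diameter, 55 mm high, standing upright on the drying mat among the jars; origin under its centre; to be left alone.

How it is judged:
By the outcome, as a careful person would: the job done as asked, in the order asked, and still so for the second after the job is handed in, with the robot touching nothing.
It also fails if it takes over 125 s, if anything falls off the work surface, if the arm or the gripper's body presses on something with over 40 N, if the wrist force passes 120 N, or if a joint passes its speed limit or range.

## Robot

A 6-joint arm with a two-finger parallel gripper is mounted at the origin on the work surface. World frame = base frame: x ahead of the robot, y to its left, z up, the work surface at z = 0. Lengths are in m, angles in rad, forces in N, time in s.
With the tool pointing down it reaches from about 0.35 to 0.975 m from the base axis. Payload 4.9 kg.
Tool frame: the origin (TCP) lies at the very end of the fingers, on their centre line; the grasp point (between the pads) lies 19 mm behind it (ctrl.grasp_offset is the distance from the TCP to the grasp point, in m); z points along the fingers, y is the line along which they close (so a half turn about z gives the same grasp; the last joint's range is limited). The gripper opens to 85 mm and grips with 20 to 120 N. Pads are 22 mm wide; open, the fingers measure 114 mm over their backs; the gripper's body (76 mm by 85 mm) begins 54 mm behind the grasp point. The pads swing forward as they close: fully open they stand 13 mm farther back than shut.
Start: joints at [-1.294, 0.053, 1.613, -0, 1.476, -0.119], TCP at [0.241, -0.577, 0.231] pointing down, gripper open.
Joint ranges: [-3.01, 3.01], [-1.01, 2.22], [0.06, 2.58], [-1.02, 4.17], [0.09, 2.62], [-3.14, 3.14]. Speed limits (rad/s): [2.57, 2.57, 3.14, 3.14, 3.14, 3.14].

## Interface

Orientations are given as a rotation vector (axis times angle).
In Python, from station import ctrl, optics gives the robot as it stands.
- The arm moves only by the shell command python3 -m handwheel 'ROWS' [OPENING] [FORCE]. ROWS is JSON, a list of rows, each an object of numbers: "tx", "ty", "tz": the shift along the tool's x, y, z in mm; "roll": the turn about the tool's z in rad. A call has 1 to 12 rows; each row shifts and turns the commanded pose from where the row before left it, along the tool's axes as they then stand; what a row does not reach is not made up. A row lasts 1/12 s, in which the tool goes at most 41.7 mm and 7.16 degrees, less where a joint would pass 70% of its speed; a pose out of reach is approached as far as the arm can. A call with a gripper value outside its range is refused whole. OPENING is the finger opening in mm, from 0 to 85.4, set as the call begins (- or left out, the last holds). The fingers move at their own pace and stop on an object; FORCE is the grip in N (left out, the last holds). Time passes only in rows, so rows that do not move let the fingers close. It gives the time, the measured TCP pose, the force, the opening and the grip force at its end, in the units of the state.
- ctrl.get_obs(): the state, without advancing time (a new reading comes with each control period).
- optics.get_image(name): name is "scene" or "side" or "wrist"; returns (picture, depth): 384x512x3 uint8, red, green, blue; 384x512 float32, m along the optical axis (not along the pixel's ray), 0 where there is no reading.
- optics.camera_params(name): a dict with "mtx" (3x3 intrinsics, pixels), "extrinsics" (4x4, takes a point from camera to world coordinates); the wrist camera has in their place "tool_from_camera" (4x4, takes a point from camera to tool coordinates, whose origin is the TCP and whose axes are the flange's). Camera axes: x right, y down, z forward; pixel columns grow to the right and rows downward; lengths in m; the calibration is good to about 2 mm. A picture is of the moment at which its call begins: read the wrist's pose just before it. camera_params takes no time and is no camera call.
- ctrl.finish_job(): hands the job in; it is judged then, once.
The state is a dict: "t": time; "q": joint angles; "dq": joint speeds; "effort": joint torques, N m; "tool_pos": TCP position; "tool_rot": TCP orientation; "contact_force": force on the tool from outside, world axes, zero at the start; "wrist_torque": the same for the moment, N m; "opening": finger opening in m; "grip_force": force on a finger pad.
Only numpy, scipy, OpenCV 4.12 (cv2) and the standard library are available. Lean on these libraries where they do the work, as an engineer would, in place of code of your own. Each camera call takes 0.05 s, during which the arm holds its last target. There are 200 camera calls.

## Working session

There is one attempt and no reset: what is moved stays moved. The work goes in short steps, Python scripts to look and compute and a shell command to move; the robot and the scene stay as the last step left them, time stands still between calls to the robot, and variables do not carry over. Pictures are saved under pics/ and viewed, at most 14 in all, crops included, and the job is handed in when it is done.

```bash
ls; mkdir -p pics; python3 - <<'E'
from station import ctrl, optics
import cv2,numpy as np
o=ctrl.get_obs();print({k:np.round(v,3) for k,v in o.items()},ctrl.grasp_offset)
ims=[]
for n in("scene","side"):
    p,d=optics.get_image(n);np.savez(f'{n}.npz',p=p,d=d)
    cv2.imwrite(f'pics/{n}.png',cv2.resize(p[...,::-1],(768,576)))
    c=optics.camera_params(n);print(n,np.round(c['mtx'],1).tolist(),np.round(c['extrinsics'],3).tolist())
c=optics.camera_params('wrist');print(np.round(c['mtx'],1).tolist(),np.round(c['tool_from_camera'],3).tolist())
E
```

```text
pics
{'t': np.float64(0.0), 'q': array([-1.294,  0.053,  1.614, -0.   ,  1.476, -0.119]), 'dq': array([-0.   , -0.001, -0.   ,  0.001,  0.001, -0.001]), 'effort': array([ 1.0000e-03, -3.9368e+01, -3.7017e+01, -0.0000e+00,  7.0000e-03,
       -0.0000e+00]), 'tool_pos': array([ 0.241, -0.576,  0.23 ]), 'tool_rot': array([-3.078, -0.617,  0.   ]), 'contact_force': array([0.006, 0.78 , 0.623]), 'wrist_torque': array([-0.024,  0.042,  0.077]), 'grip_force': np.float64(0.0), 'opening': np.float64(0.085)} 0.0187
scene [[356.1, 0.0, 255.4], [0.0, 356.1, 191.0], [0.0, 0.0, 1.0]] [[-0.461, 0.562, -0.686, 1.074], [0.887, 0.279, -0.368, 0.297], [-0.015, -0.778, -0.628, 0.538], [0.0, 0.0, 0.0, 1.0]]
side [[397.6, 0.0, 258.4], [0.0, 397.6, 188.5], [0.0, 0.0, 1.0]] [[0.994, -0.044, 0.099, 0.452], [-0.106, -0.598, 0.794, -0.817], [0.024, -0.8, -0.599, 0.646], [0.0, 0.0, 0.0, 1.0]]
[[265.7, 0.0, 251.7], [0.0, 265.7, 189.5], [0.0, 0.0, 1.0]] [[0.0, -0.952, -0.305, 0.078], [1.0, 0.0, -0.0, 0.001], [0.0, -0.305, 0.952, -0.143], [0.0, 0.0, 0.0, 1.0]]
```

View pics/scene.png

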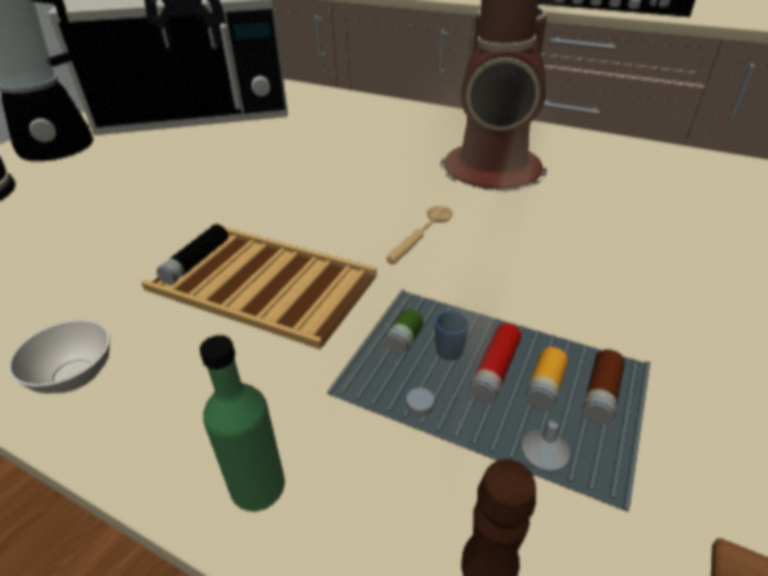

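View pics/side.png

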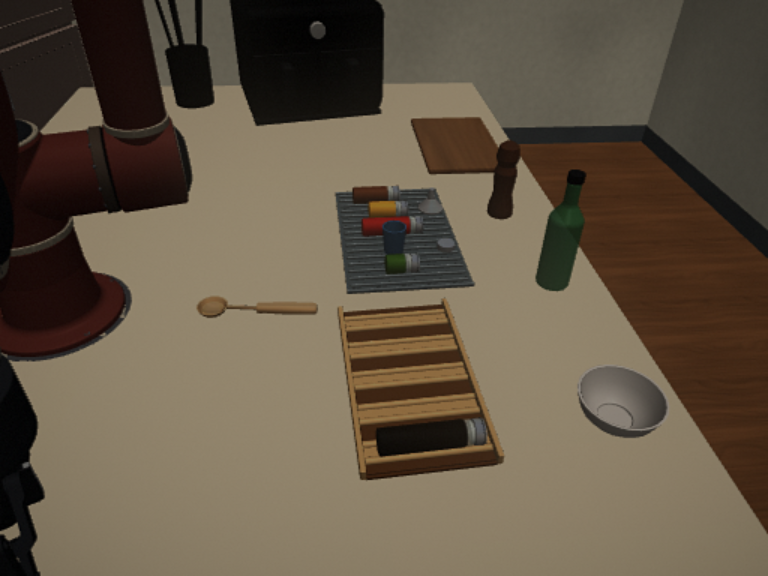

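The black jar (side view pixel ~(430,437)) lies in the −y end lane, so +y is lane_end. From −y the order is black, red, brown, yellow, green. The mat also holds the cup and two small clear or steel items. Next I fit the jars and tray from the depth clouds.

```bash
cat > h.py <<'E'
import numpy as np,cv2
from station import ctrl,optics
from scipy.spatial.transform import Rotation as R
from scipy.optimize import least_squares
def cloud(p,d,K,T):
    v,u=np.nonzero(d>0);z=d[v,u]
    P=np.c_[(u-K[0,2])*z/K[0,0],(v-K[1,2])*z/K[1,1],z]@T[:3,:3].T+T[:3,3]
    return P,cv2.cvtColor(p,cv2.COLOR_RGB2HSV)[v,u].astype(int),p[v,u]
def fixed(n):
    f=np.load(n+'.npz');c=optics.camera_params(n);return cloud(f['p'],f['d'],c['mtx'],np.array(c['extrinsics']))
H={'green':(35,80,100,60),'yellow':(18,30,150,140),'red':(-6,4,170,110),'brown':(4,14,120,50)}
def mask(hsv,n):
    a,b,s,v=H[n];h=(hsv[...,0]+90)%180-90;return (h>=a)&(h<=b)&(hsv[...,1]>s)&(hsv[...,2]>v)
def fit(P,seed,zax,r=.018):
    # P near jar incl. lid; axis line in the plane z=zax, radius known
    c=seed.mean(0)[:2];w=np.linalg.svd(seed[:,:2]-c)[2][0];w*=np.sign(w[0]);a=np.arctan2(w[1],w[0])
    for _ in range(4):
        e=np.array([np.cos(a),np.sin(a)]);n=np.array([-e[1],e[0]]);q=P[:,:2]-c
        k=(abs(q@n)<.026)&(abs(q@e)<.13)&(P[:,2]>zax-.003)&(P[:,2]<zax+.025);Q=P[k]
        def f(x):
            n=np.array([-np.sin(x[1]),np.cos(x[1])]);l=(Q[:,:2]-c)@n-x[0];return np.hypot(l,Q[:,2]-zax-x[2])-r
        s=least_squares(f,[0,a,0],loss='soft_l1',f_scale=.002);c=c+s.x[0]*n;a=s.x[1]
    e=np.array([np.cos(a),np.sin(a)]);t=np.sort((Q[:,:2]-c)@e)
    return c,e,a,t,s.x[2],np.median(abs(s.fun))
E
python3 - <<'E'
from h import *
C=[fixed('scene'),fixed('side')]
for n in H:
  for lab,cs in(('scene',C[:1]),('side',C[1:]),('both',C)):
    P=np.vstack([c[0] for c in cs]);h=np.vstack([c[1] for c in cs])
    k=mask(h,n)&(P[:,2]>.02)&(P[:,2]<.05)&(abs(P[:,0]-.6)<.3)&(P[:,1]>-.4)&(P[:,1]<.5);S=P[k]
    if len(S)<20: print(n,lab,len(S));continue
    S=S[np.linalg.norm(S-np.median(S,0),axis=1)<.09]
    c,e,a,t,dz,r=fit(P,S,.023)
    m=c+e*(t[2]+t[-3])/2
    print(n,lab,len(S),'mid',m.round(4),'deg',round(np.degrees(a),1),'len',round(t[-3]-t[2],4),'gap',np.diff(t).max().round(3),'dz',round(dz,4),round(r,4), 'seed ext',((S[:,:2]-m)@e).min().round(3),((S[:,:2]-m)@e).max().round(3))
# ortho map
M=np.zeros((700,600,3),np.uint8);Z=np.full((700,600),-1.)
P=np.vstack([c[0] for c in C]);rgb=np.vstack([c[2] for c in C])
i=((P[:,0]-.3)*1000).astype(int);j=((.4-P[:,1])*1000).astype(int)
ok=(i>=0)&(i<600)&(j>=0)&(j<700)&(P[:,2]<.1)
for y,x,z,cc in zip(j[ok],i[ok],P[ok,2],rgb[ok]):
    if z>Z[y,x]:
        M[y,x]=cc[::-1];Z[y,x]=z
np.save('Z.npy',Z)
Zc=cv2.dilate(np.clip((Z+.005)/.06*255,0,255).astype(np.uint8),np.ones((3,3)));M=cv2.dilate(M,np.ones((2,2)))
cv2.imwrite('pics/ortho.png',cv2.resize(np.hstack([M[:,150:550],cv2.applyColorMap(Zc,2)[:,150:550]]),(686,600)))
E
```

```text
green scene 135 mid [0.5893 0.0671] deg 0.7 len 0.0588 gap 0.001 dz -0.0002 0.0009 seed ext -0.032 0.001
green side 35 mid [0.5862 0.0669] deg 1.9 len 0.059 gap 0.001 dz 0.0003 0.001 seed ext -0.027 0.003
green both 170 mid [0.5877 0.067 ] deg 1.2 len 0.0618 gap 0.001 dz -0.0 0.001 seed ext -0.03 0.003
yellow scene 322 mid [0.6206 0.2654] deg 0.6 len 0.1533 gap 0.038 dz 0.0002 0.001 seed ext -0.078 -0.024
yellow side 64 mid [0.6172 0.264 ] deg -0.8 len 0.1491 gap 0.035 dz 0.0009 0.002 seed ext -0.071 -0.022
yellow both 386 mid [0.6198 0.2648] deg 0.1 len 0.1546 gap 0.032 dz 0.0004 0.0012 seed ext -0.077 -0.023
red scene 470 mid [0.585 0.199] deg 1.1 len 0.1195 gap 0.001 dz 0.0002 0.0006 seed ext -0.06 0.031
red side 101 mid [0.5825 0.1985] deg 1.5 len 0.1179 gap 0.003 dz 0.0002 0.0012 seed ext -0.057 0.033
red both 571 mid [0.5841 0.1989] deg 1.3 len 0.1213 gap 0.001 dz 0.0002 0.0007 seed ext -0.059 0.032
brown scene 479 mid [0.5982 0.3303] deg -0.2 len 0.1664 gap 0.051 dz 0.0002 0.0008 seed ext -0.082 -0.012
brown side 143 mid [0.5627 0.33  ] deg 1.6 len 0.0993 gap 0.002 dz 0.0001 0.0014 seed ext -0.049 0.022
brown both 622 mid [0.5971 0.3308] deg 0.6 len 0.168 gap 0.051 dz 0.0002 0.0008 seed ext -0.084 -0.011
```

View pics/ortho.png

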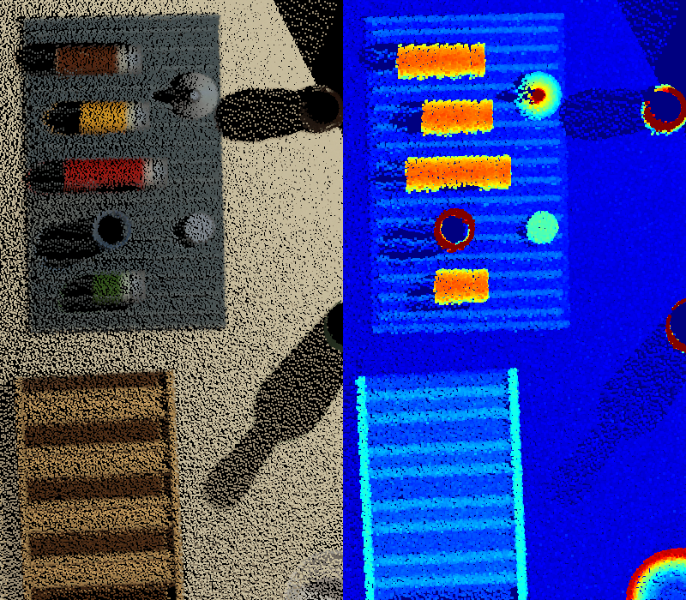

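The ortho view shows all four jars clean, lids towards +x. The tray's light bands with paired dowels (rows ~402, 457, 513, 567) are the four free lanes, skewed by about −3°. I now measure the tray accurately, plus clean jar mids.

```bash
python3 - <<'E'
from h import *
C=[fixed('scene'),fixed('side')]
L={'green':60,'yellow':80,'red':120,'brown':100};out={}
for n in H:
  r=[]
  for cs in C:
    P,h,_=cs
    k=mask(h,n)&(P[:,2]>.02)&(P[:,2]<.05)&(abs(P[:,0]-.6)<.3)&(P[:,1]>-.4)&(P[:,1]<.5);S=P[k]
    S=S[np.linalg.norm(S-np.median(S,0),axis=1)<.09]
    c,e,a,t,dz,_=fit(P,S,.023)
    # cluster contiguous to the seed
    g=np.split(t,np.nonzero(np.diff(t)>.01)[0]+1);t0=np.median((S[:,:2]-c)@e);t=[x for x in g if x[0]<=t0<=x[-1]][0]
    r.append([*(c+e*(t[2]+t[-3])/2),np.degrees(a),(t[-3]-t[2])*1e3])
  print(n,L[n],np.round(r,4).tolist(),'mean',np.round(np.mean(r,0),4))
for nm,(P,h,rgb) in zip(('scene','side'),C):
  k=(P[:,0]>.4)&(P[:,0]<.8)&(P[:,1]>-.45)&(P[:,1]<-.0)
  blk=P[k&(P[:,2]>.03)&(P[:,2]<.048)&(P[:,1]<-.2)&(h[:,2]<60)&(P[:,0]<.68)]
  c,e,a,t,dz,res=fit(P[k],blk,.026)
  print(nm,'black',(c+e*(t[2]+t[-3])/2).round(4),np.degrees(a).round(2),'len',(t[-3]-t[2]).round(4),'dz',dz.round(4),len(blk))
  T=P[k&(h[:,1]>60)&(h[:,0]<30)&(P[:,2]>.003)&(P[:,2]<.03)]
  w=np.array([np.cos(a),np.sin(a)]);
  for s in(-1,1):
    q=T[(T[:,2]>.0155)&(T[:,2]<.021)];m=q[:,:2]@w;mm=np.median(T[:,:2]@w)
    q=q[(np.sign(m-mm)==s)&(abs(m-mm)>.06)]
    f=cv2.fitLine(q[:,:2].astype(np.float32),cv2.DIST_HUBER,0,1e-4,1e-5).ravel();f[:2]*=np.sign(f[1])
    yy=q[:,1];print('  rail',s,len(q),'x at y=-.2:',(f[2]+f[0]/f[1]*(-.2-f[3])).round(4),'deg',np.degrees(np.arctan2(f[0],f[1])).round(2),'y',np.percentile(yy,[1,99]).round(4), 'width',np.percentile((q[:,:2]-f[2:])@[f[1],-f[0]],[2,98]).round(4))
  n=np.array([-w[1],w[0]]);v=T[abs(T[:,:2]@w-np.median(T[:,:2]@w))<.07];s=v[:,:2]@n-c@n
  hgt,_=np.histogram(s,np.arange(-.05,.31,.004),weights=v[:,2]);cnt,_=np.histogram(s,np.arange(-.05,.31,.004))
  kk=v[:,2]>.0085;ss=np.sort(s[kk]);g=[x for x in np.split(ss,np.nonzero(np.diff(ss)>.004)[0]+1) if len(x)>20]
  print('  dowels offsets from black axis',[(x[0].round(4),x[-1].round(4)) for x in g])
E
```

```text
green 60 [[0.5893, 0.0671, 0.6871, 58.7522], [0.5862, 0.0669, 1.8744, 58.9619]] mean [ 0.5877  0.067   1.2807 58.8571]
yellow 80 [[0.5839, 0.265, 0.6324, 79.8202], [0.5817, 0.2645, -0.8059, 77.9599]] mean [ 0.5828  0.2647 -0.0867 78.89  ]
red 120 [[0.585, 0.199, 1.1157, 119.4708], [0.5825, 0.1985, 1.4913, 117.9401]] mean [  0.5838   0.1988   1.3035 118.7055]
brown 100 [[0.5649, 0.3305, -0.2427, 99.7286], [0.5627, 0.33, 1.5649, 99.258]] mean [ 0.5638  0.3302  0.6611 99.4933]
scene black [ 0.5766 -0.3271] 2.37 len 0.1405 dz -0.0004 381
  rail -1 312 x at y=-.2: 0.4781 deg -3.19 y [-0.3323 -0.0245] width [-0.0631  0.0054]
  rail 1 403 x at y=-.2: 0.6567 deg -2.6 y [-0.3543 -0.0327] width [-0.006   0.0032]
  dowels offsets from black axis [(np.float64(0.0001), np.float64(0.0218)), (np.float64(0.0473), np.float64(0.084)), (np.float64(0.1116), np.float64(0.1477)), (np.float64(0.1754), np.float64(0.2121)), (np.float64(0.2381), np.float64(0.2754))]
side black [ 0.5749 -0.3276] 2.77 len 0.1396 dz -0.0003 937
  rail -1 450 x at y=-.2: 0.4768 deg -2.99 y [-0.3649 -0.0328] width [-0.0595  0.0039]
  rail 1 393 x at y=-.2: 0.6541 deg -2.5 y [-0.3588 -0.0405] width [-0.0037  0.0043]
  dowels offsets from black axis [(np.float64(-0.033), np.float64(-0.0086)), (np.float64(0.0431), np.float64(0.0887)), (np.float64(0.1018), np.float64(0.1582)), (np.float64(0.1626), np.float64(0.2091)), (np.float64(0.235), np.float64(0.2735))]
```

```bash
python3 -m handwheel '[{"tz":-30,"roll":0.0915},{"tz":-30,"roll":0.0915},{"tz":-30,"roll":0.0915},{"tz":-30,"roll":0.0915},{"tx":17,"ty":-36},{"tx":17,"ty":-36},{"tx":17,"ty":-36},{"tx":17,"ty":-36},{"tx":17,"ty":-36},{"tx":17,"ty":-36},{"tx":17,"ty":-36},{"tx":17,"ty":-36}]' 52 40
python3 -m handwheel '[{"tx":17,"ty":-36},{"tx":17,"ty":-36},{"tx":17,"ty":-36},{"tx":17,"ty":-36},{"tx":17,"ty":-36},{"tx":0},{"tx":0}]'
```

```text
$[0]: bad value
$[0]: bad value
```

```bash
python3 -m handwheel '[{"tx":0,"ty":0,"tz":-30,"roll":0.0915},{"tx":0,"ty":0,"tz":-30,"roll":0.0915},{"tx":0,"ty":0,"tz":-30,"roll":0.0915},{"tx":0,"ty":0,"tz":-30,"roll":0.0915}]' 52 40
```

```text
t: 0.43
tool_pos: [0.2408, -0.5762, 0.3517]
tool_rot: [-3.14, -0.04, 0.001]
contact_force: [0.2, -0.8, 0.1]
opening: 0.0525
grip_force: 0.0
```

```bash
python3 -m handwheel '[{"tx":17,"ty":-36,"tz":0,"roll":0},{"tx":17,"ty":-36,"tz":0,"roll":0},{"tx":17,"ty":-36,"tz":0,"roll":0},{"tx":17,"ty":-36,"tz":0,"roll":0},{"tx":17,"ty":-36,"tz":0,"roll":0},{"tx":17,"ty":-36,"tz":0,"roll":0},{"tx":17,"ty":-36,"tz":0,"roll":0},{"tx":17,"ty":-36,"tz":0,"roll":0},{"tx":17,"ty":-36,"tz":0,"roll":0},{"tx":17,"ty":-36,"tz":0,"roll":0},{"tx":17,"ty":-36,"tz":0,"roll":0},{"tx":17,"ty":-36,"tz":0,"roll":0}]'
python3 -m handwheel '[{"tx":17,"ty":-36,"tz":0,"roll":0},{"tx":17,"ty":-36,"tz":0,"roll":0},{"tx":17,"ty":-36,"tz":0,"roll":0},{"tx":0,"ty":0,"tz":0,"roll":0},{"tx":0,"ty":0,"tz":0,"roll":0},{"tx":0,"ty":0,"tz":0,"roll":0}]'
cat > shot.py <<'E'
import sys;from h import *
o=ctrl.get_obs();p,d=optics.get_image('wrist');c=optics.camera_params('wrist')
T=np.eye(4);T[:3,:3]=R.from_rotvec(o['tool_rot']).as_matrix();T[:3,3]=o['tool_pos'];T=T@np.array(c['tool_from_camera'])
np.savez(sys.argv[1]+'.npz',p=p,d=d,K=c['mtx'],T=T);cv2.imwrite(f'pics/{sys.argv[1]}.png',cv2.resize(p[...,::-1],(768,576)));print(o['tool_pos'].round(4),o['tool_rot'].round(4),o['t'])
E
python3 shot.py w1
```

```text
t: 1.43
tool_pos: [0.4321, -0.1368, 0.351]
tool_rot: [-3.141, -0.046, -0.0]
contact_force: [1.2, -0.9, 0.5]
opening: 0.0519
grip_force: 0.0
t: 1.93
tool_pos: [0.4796, -0.0293, 0.3508]
tool_rot: [3.141, 0.048, -0.002]
contact_force: [0.1, -0.3, -0.2]
opening: 0.0522
grip_force: 0.0
[ 0.4796 -0.0293  0.3508] [ 3.141e+00  4.780e-02 -1.600e-03] 1.9333
```

View pics/w1.png

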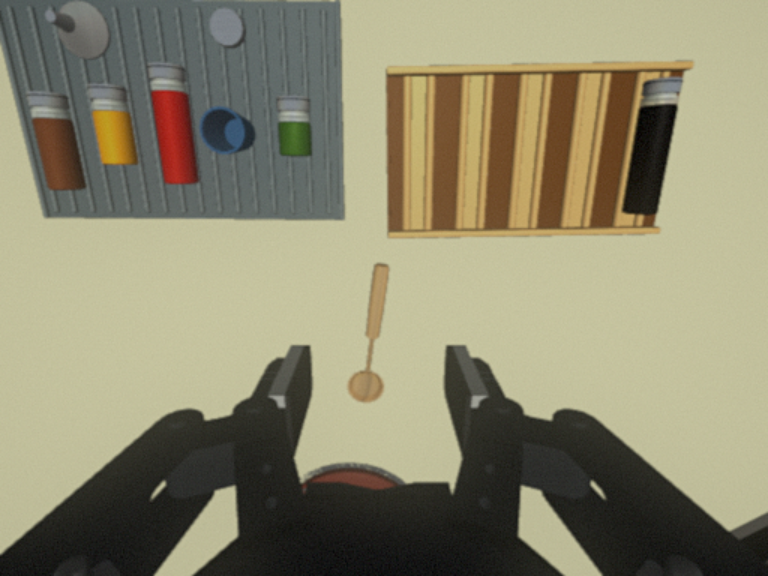

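The wrist view shows everything at once: mat jars top left, tray at (390–690, 62–235), black jar in its −y lane. I'll measure all positions from this single frame.

```bash
cat > meas.py <<'E'
import sys;from h import *
f=np.load(sys.argv[1]+'.npz');P,h,rgb=cloud(f['p'],f['d'],f['K'],f['T'])
for n in H:
    k=mask(h,n)&(P[:,2]>.02)&(P[:,2]<.06)&(abs(P[:,0]-.6)<.16);S=P[k]
    if len(S)<30: print(n,len(S));continue
    S=S[np.linalg.norm(S-np.median(S,0),axis=1)<.09]
    zax=.023 if np.median(S[:,1])>.03 else .026
    c,e,a,t,dz,_=fit(P,S,zax)
    g=np.split(t,np.nonzero(np.diff(t)>.01)[0]+1);t0=np.median((S[:,:2]-c)@e);t=[x for x in g if x[0]<=t0<=x[-1]][0]
    print(n,'mid',(c+e*(t[1]+t[-2])/2).round(4),'deg',np.degrees(a).round(2),'len',(t[-2]-t[1]).round(4),'dz',dz.round(4))
k=(P[:,0]>.4)&(P[:,0]<.8)&(P[:,1]>-.45)&(P[:,1]<-.0);P=P[k];h=h[k]
blk=P[(P[:,2]>.03)&(P[:,2]<.048)&(P[:,1]<-.2)&(h[:,2]<60)&(P[:,0]<.7)]
if len(blk)>50:
    c,e,a,t,dz,_=fit(P,blk,.026);print('black',(c+e*(t[1]+t[-2])/2).round(4),np.degrees(a).round(2),'len',(t[-2]-t[1]).round(4),dz.round(4))
    a=.047;e=np.array([np.cos(a),np.sin(a)]);n=np.array([-e[1],e[0]]);L=(P[:,:2]-c)@n;X=(P[:,:2]-c)@e
    q=(P[:,2]>.0145)&(P[:,2]<.022)&(h[:,1]>60)&(h[:,0]<30)
    for s in(-1,1):
        for lo in (.04,.10,.16,.22):
            k=q&(L>lo)&(L<lo+.06)&(X*s>.075)&(X*s<.11);print('rail',s,lo,k.sum(),np.percentile(X[k],[5,50,95]).round(4))
    k=(P[:,2]>.0088)&(P[:,2]<.016)&(abs(X)<.07)&(L>.03);ss=np.sort(L[k]);print('dowels',[(x[2].round(4),x[-3].round(4),((x[2]+x[-3])/2).round(4)) for x in np.split(ss,np.nonzero(np.diff(ss)>.004)[0]+1) if len(x)>20])
E
python3 meas.py w1
```

```text
green mid [0.5863 0.0653] deg 1.64 len 0.0586 dz 0.0001
yellow mid [0.5813 0.2633] deg -0.35 len 0.0799 dz 0.0004
red mid [0.5823 0.1974] deg 1.58 len 0.1195 dz 0.0003
brown mid [0.5616 0.329 ] deg 1.8 len 0.0997 dz 0.0003
black [ 0.5752 -0.3292] 2.51 len 0.1391 -0.0
rail -1 0.04 160 [-0.0858 -0.082  -0.0787]
rail -1 0.1 145 [-0.0863 -0.0826 -0.079 ]
rail -1 0.16 156 [-0.0858 -0.082  -0.0787]
rail -1 0.22 151 [-0.0863 -0.0824 -0.079 ]
rail 1 0.04 214 [0.0913 0.0948 0.0983]
rail 1 0.1 216 [0.0913 0.0947 0.0988]
rail 1 0.16 213 [0.0915 0.0947 0.0987]
rail 1 0.22 214 [0.0913 0.0949 0.0984]
dowels [(np.float64(0.0469), np.float64(0.0912), np.float64(0.0691)), (np.float64(0.1109), np.float64(0.1468), np.float64(0.1289)), (np.float64(0.1745), np.float64(0.2101), np.float64(0.1923)), (np.float64(0.2385), np.float64(0.2739), np.float64(0.2562))]
```

```bash
cat >> meas.py <<'E'
    for i,nm in enumerate(('lane_4','lane_3','lane_2','lane_end')): print(nm,(c+e*.00625+n*.064*(i+1)).round(4))
E
python3 meas.py w1|tail -4
```

```text
lane_4 [ 0.5682 -0.2655]
lane_3 [ 0.5652 -0.2015]
lane_2 [ 0.5622 -0.1376]
lane_end [ 0.5591 -0.0737]
```

```bash
python3 -m handwheel '[{"tx":13.8,"ty":-28,"tz":25,"roll":0},{"tx":13.8,"ty":-28,"tz":25,"roll":0},{"tx":13.8,"ty":-28,"tz":25,"roll":0},{"tx":13.8,"ty":-28,"tz":25,"roll":0},{"tx":13.8,"ty":-28,"tz":25,"roll":0},{"tx":13.8,"ty":-28,"tz":25,"roll":0},{"tx":13.8,"ty":-28,"tz":25,"roll":0},{"tx":13.8,"ty":-28,"tz":25,"roll":0},{"tx":0,"ty":0,"tz":0,"roll":0},{"tx":0,"ty":0,"tz":0,"roll":0},{"tx":0,"ty":0,"tz":0,"roll":0}]'
python3 shot.py w2; python3 meas.py w2 | grep -v -E 'rail|dow|lane'
```

```text
t: 2.9
tool_pos: [0.584, 0.1962, 0.1518]
tool_rot: [3.141, 0.044, 0.001]
contact_force: [-0.4, 0.1, 0.7]
opening: 0.0518
grip_force: 0.0
[0.584  0.1962 0.1518] [3.1408e+00 4.3700e-02 7.0000e-04] 2.9
green mid [0.5869 0.065 ] deg 0.63 len 0.0596 dz 0.0003
yellow mid [0.582  0.2631] deg -0.39 len 0.0798 dz 0.0005
red mid [0.5831 0.1972] deg 1.3 len 0.1197 dz 0.0005
brown mid [0.5625 0.3289] deg 1.63 len 0.0997 dz 0.0004
```

View pics/w2.png

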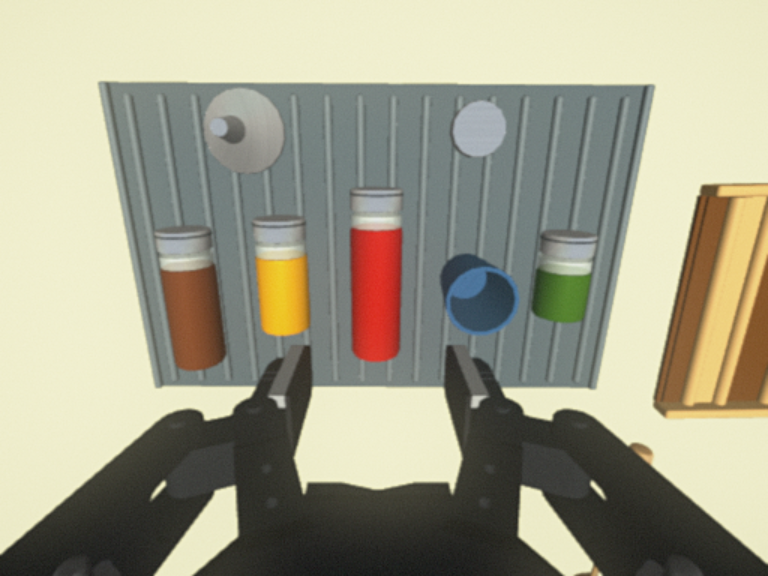

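Centred over red (376,275), cup at (480,295) to its right. Narrowing to 46 mm to clear the cup, then descending.

```bash
python3 -m handwheel '[{"tx":-0.5,"ty":-1.2,"tz":0,"roll":0.004},{"tx":0,"ty":0,"tz":30,"roll":0},{"tx":0,"ty":0,"tz":30,"roll":0},{"tx":0,"ty":0,"tz":30,"roll":0},{"tx":0,"ty":0,"tz":20,"roll":0},{"tx":0,"ty":0,"tz":15,"roll":0},{"tx":0,"ty":0,"tz":10,"roll":0},{"tx":0,"ty":0,"tz":6,"roll":0},{"tx":0,"ty":0,"tz":0,"roll":0},{"tx":0,"ty":0,"tz":0,"roll":0}]' 46
python3 -m handwheel '[{"tx":0,"ty":0,"tz":0,"roll":0},{"tx":0,"ty":0,"tz":0,"roll":0},{"tx":0,"ty":0,"tz":0,"roll":0},{"tx":0,"ty":0,"tz":0,"roll":0},{"tx":0,"ty":0,"tz":0,"roll":0},{"tx":0,"ty":0,"tz":0,"roll":0},{"tx":0,"ty":0,"tz":0,"roll":0},{"tx":0,"ty":0,"tz":0,"roll":0}]' 25 40
```

```text
t: 3.78
tool_pos: [0.589, 0.2005, 0.0186]
tool_rot: [-3.138, -0.039, -0.021]
contact_force: [-1.4, 4.2, 18.2]
opening: 0.0462
grip_force: 8.9
t: 4.45
tool_pos: [0.5893, 0.198, 0.0193]
tool_rot: [3.14, 0.04, 0.02]
contact_force: [-3.4, -4.6, 21.9]
opening: 0.0344
grip_force: 46.0
```

```bash
python3 - <<'E'
from h import *
for n in("scene","side"):
    p,d=optics.get_image(n);np.savez(f'{n}2.npz',p=p,d=d)
    a=p[180:340,200:450] if n=='scene' else p[90:220,180:350]
    cv2.imwrite(f'pics/{n}2.png',cv2.resize(a[...,::-1],None,fx=3,fy=3,interpolation=2) if n=='scene' else cv2.resize(a[...,::-1],None,fx=4,fy=4,interpolation=2))
o=ctrl.get_obs();print({k:np.round(v,3) for k,v in o.items()})
E
cd pics; python3 -c "
import cv2,numpy as np
a=cv2.resize(cv2.imread('scene2.png'),(800,512)); cv2.imwrite('scene2.png',a)
a=cv2.imread('side2.png');print(a.shape)"
```

```text
{'t': np.float64(4.55), 'q': array([ 0.206,  0.253,  1.769, -0.004,  1.107,  1.754]), 'dq': array([ 0.   , -0.001,  0.001,  0.001,  0.003, -0.   ]), 'effort': array([  2.058, -29.909, -22.949,   1.504,  -1.254,  -0.067]), 'tool_pos': array([0.589, 0.198, 0.019]), 'tool_rot': array([3.14, 0.04, 0.02]), 'contact_force': array([-3.712, -3.655, 21.963]), 'wrist_torque': array([-1.442,  0.513, -0.122]), 'grip_force': np.float64(46.045), 'opening': np.float64(0.034)}
(520, 680, 3)
```

View pics/scene2.png

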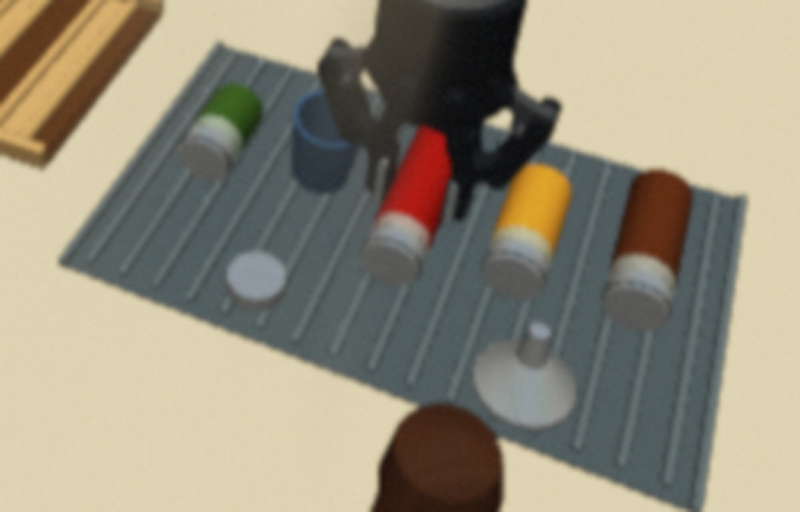

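View pics/side2.png

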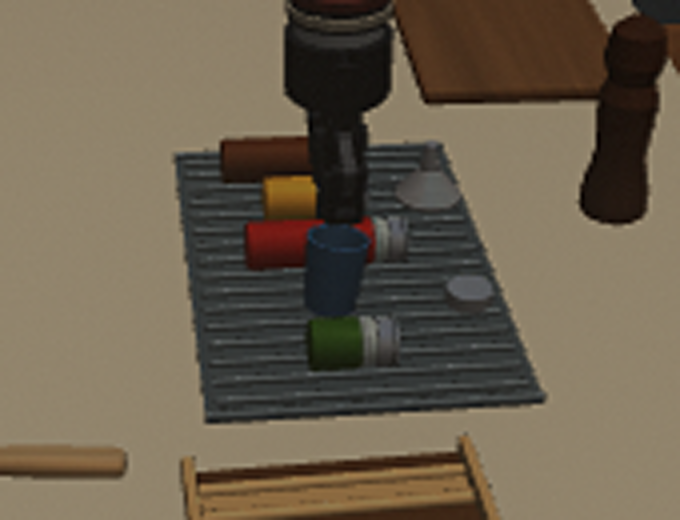

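The view suggests the gripper's −y knuckle came down on the cup rim (scene crop ~(340,110)). I'll back off: open slightly, rise, then compare the cup's before/after position and the gripper's outline by height.

```bash
python3 - <<'E'
from h import *
for n in('scene','side'):
  c=optics.camera_params(n)
  for s in('','2'):
    f=np.load(n+s+'.npz');P,h,_=cloud(f['p'],f['d'],c['mtx'],np.array(c['extrinsics']))
    k=(h[:,0]>98)&(h[:,0]<125)&(h[:,1]>70)&(P[:,2]>.045)&(P[:,2]<.07)&(abs(P[:,0]-.58)<.06)&(abs(P[:,1]-.13)<.06)
    q=P[k];rim=q[q[:,2]>np.percentile(q[:,2],98)-.006]
    g=least_squares(lambda x:np.hypot(q[:,0]-x[0],q[:,1]-x[1])-.0215,q[:,:2].mean(0),loss='soft_l1',f_scale=.002)
    print(n,s,len(q),'cup',g.x.round(4),'ztop',q[:,2].max().round(4))
    if s:
      k=(h[:,1]<90)&(h[:,2]<60)&(abs(P[:,0]-.59)<.05)&(abs(P[:,1]-.2)<.1)
      for z in np.arange(.01,.14,.01):
        m=k&(P[:,2]>z)&(P[:,2]<z+.01)
        if m.sum()>8:print('  z%.2f'%z,m.sum(),'y-ytool',(np.percentile(P[m,1],[2,98])-.198).round(3),'x-xt',(np.percentile(P[m,0],[2,98])-.589).round(3))
E
```

```text
scene  86 cup [0.5804 0.1345] ztop 0.0645
scene 2 84 cup [0.5854 0.1401] ztop 0.0689
  z0.02 12 y-ytool [-0.075  0.03 ] x-xt [0.001 0.011]
  z0.03 29 y-ytool [-0.049  0.032] x-xt [-0.001  0.011]
  z0.04 40 y-ytool [-0.05   0.032] x-xt [-0.003  0.013]
  z0.05 31 y-ytool [-0.039  0.032] x-xt [-0.006  0.012]
  z0.06 69 y-ytool [-0.04   0.044] x-xt [0.    0.015]
  z0.07 215 y-ytool [-0.046  0.049] x-xt [-0.009  0.014]
  z0.08 117 y-ytool [-0.051  0.052] x-xt [-0.012  0.018]
  z0.09 149 y-ytool [-0.055  0.058] x-xt [-0.002  0.019]
  z0.10 178 y-ytool [-0.057  0.062] x-xt [0.008 0.018]
  z0.11 226 y-ytool [-0.06   0.064] x-xt [0.002 0.02 ]
  z0.12 262 y-ytool [-0.049  0.065] x-xt [-0.006  0.021]
  z0.13 67 y-ytool [-0.023  0.043] x-xt [-0.005  0.012]
side  107 cup [0.5786 0.1306] ztop 0.0654
side 2 162 cup [0.5842 0.1367] ztop 0.0682
  z0.01 42 y-ytool [-0.084  0.003] x-xt [-0.031  0.051]
  z0.02 55 y-ytool [-0.085  0.05 ] x-xt [-0.028  0.05 ]
  z0.03 46 y-ytool [-0.084  0.05 ] x-xt [-0.028  0.033]
  z0.04 55 y-ytool [-0.083  0.022] x-xt [-0.025  0.011]
  z0.05 54 y-ytool [-0.083  0.014] x-xt [-0.025  0.014]
  z0.06 43 y-ytool [-0.084  0.027] x-xt [-0.024  0.015]
  z0.07 32 y-ytool [-0.052 -0.027] x-xt [-0.012  0.011]
  z0.08 19 y-ytool [-0.056  0.016] x-xt [-0.016  0.012]
  z0.09 38 y-ytool [-0.061  0.016] x-xt [-0.016  0.012]
  z0.10 41 y-ytool [-0.063 -0.01 ] x-xt [-0.017  0.016]
  z0.11 59 y-ytool [-0.067  0.01 ] x-xt [-0.019  0.017]
  z0.12 86 y-ytool [-0.065  0.01 ] x-xt [-0.019  0.018]
  z0.13 31 y-ytool [-0.042 -0.019] x-xt [-0.011  0.01 ]
```

The cup top shifted about 7 mm: the link above the pads caught its rim and is tilting it. I'll relieve the load first, then open by only a few mm and rise slowly.

```bash
python3 -m handwheel '[{"tx":0,"ty":0,"tz":-2,"roll":0},{"tx":0,"ty":0,"tz":-2,"roll":0},{"tx":0,"ty":0,"tz":-2,"roll":0},{"tx":0,"ty":0,"tz":0,"roll":0},{"tx":0,"ty":0,"tz":0,"roll":0}]'
```

```text
t: 4.97
tool_pos: [0.5855, 0.1987, 0.0197]
tool_rot: [-3.141, -0.039, -0.009]
contact_force: [1.1, -2.1, 9.2]
opening: 0.0344
grip_force: 40.8
```

```bash
python3 -m handwheel '[{"tx":0,"ty":0,"tz":-2,"roll":0},{"tx":0,"ty":0,"tz":-2,"roll":0},{"tx":0,"ty":0,"tz":0,"roll":0},{"tx":0,"ty":0,"tz":0,"roll":0}]'; python3 -m handwheel '[{"tx":0,"ty":0,"tz":-1,"roll":0},{"tx":0,"ty":0,"tz":-1,"roll":0},{"tx":0,"ty":0,"tz":-2,"roll":0},{"tx":0,"ty":0,"tz":-3,"roll":0},{"tx":0,"ty":0,"tz":-4,"roll":0},{"tx":0,"ty":0,"tz":-6,"roll":0},{"tx":0,"ty":0,"tz":-10,"roll":0},{"tx":0,"ty":0,"tz":-20,"roll":0},{"tx":0,"ty":0,"tz":-30,"roll":0},{"tx":0,"ty":0,"tz":-30,"roll":0},{"tx":0,"ty":0,"tz":-20,"roll":0},{"tx":0,"ty":0,"tz":0,"roll":0}]' 40
python3 shot.py w3; python3 meas.py w3 | grep -v -E 'rail|dow|lane'
python3 - <<'E'
from h import *
for nn in('w1','w2','w3','scene','side'):
    if nn in('scene','side'):
        p,d=optics.get_image(nn);c=optics.camera_params(nn);P,h,_=cloud(p,d,c['mtx'],np.array(c['extrinsics']))
    else:
        f=np.load(nn+'.npz');P,h,_=cloud(f['p'],f['d'],f['K'],f['T'])
    k=(h[:,0]>98)&(h[:,0]<125)&(h[:,1]>70)&(P[:,2]>.045)&(P[:,2]<.07)&(abs(P[:,0]-.58)<.06)&(abs(P[:,1]-.13)<.06)
    q=P[k];g=least_squares(lambda x:np.hypot(q[:,0]-x[0],q[:,1]-x[1])-.0215,q[:,:2].mean(0),loss='soft_l1',f_scale=.002)
    print(nn,len(q),'cup',g.x.round(4),'ztop',q[:,2].max().round(4))
E
```

```text
t: 5.3
tool_pos: [0.5825, 0.199, 0.0202]
tool_rot: [3.141, 0.04, -0.001]
contact_force: [-0.6, -0.1, 2.2]
opening: 0.0345
grip_force: 40.1
t: 6.3
tool_pos: [0.5866, 0.1999, 0.1552]
tool_rot: [-3.139, -0.041, -0.018]
contact_force: [1.2, -0.9, 0.9]
opening: 0.0398
grip_force: 0.0
[0.5866 0.1999 0.1552] [-3.1389 -0.0407 -0.0183] 6.3
green mid [0.5869 0.065 ] deg 0.51 len 0.0597 dz 0.0003
yellow mid [0.582  0.2631] deg -0.36 len 0.0797 dz 0.0005
red mid [0.5766 0.197 ] deg 1.29 len 0.1191 dz 0.0005
brown mid [0.5625 0.3288] deg 1.51 len 0.0995 dz 0.0004
w1 333 cup [0.5785 0.1299] ztop 0.066
w2 1015 cup [0.5801 0.1321] ztop 0.0654
w3 983 cup [0.5778 0.1346] ztop 0.0657
scene 55 cup [0.5776 0.1366] ztop 0.0649
side 119 cup [0.5765 0.133 ] ztop 0.0654
```

View pics/w3.png

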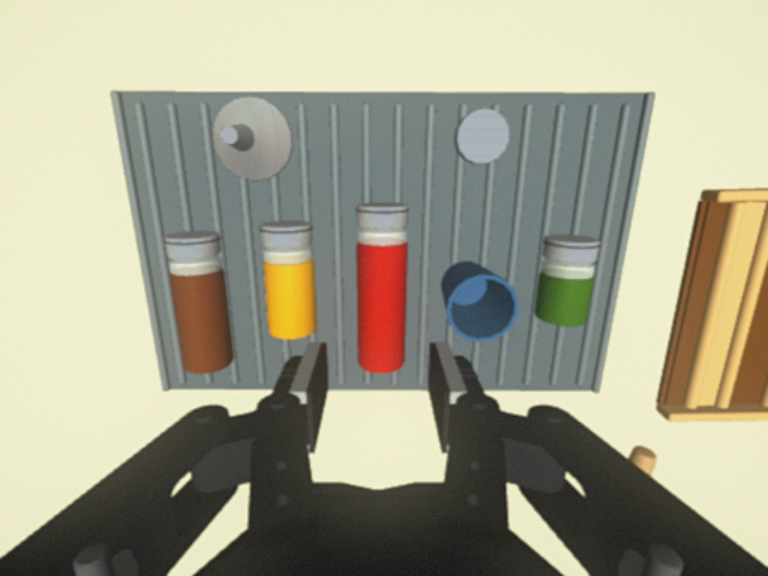

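Cup is upright at (480,300), having moved only ~3 mm; red slid 6 mm along its groove. I'll grip red near its lid, past the cup, with a small opening. First let the arm settle.

```bash
python3 -m handwheel '[{"tx":24,"ty":3,"tz":0,"roll":0},{"tx":0,"ty":0,"tz":0,"roll":0},{"tx":0,"ty":0,"tz":0,"roll":0},{"tx":0,"ty":0,"tz":0,"roll":0}]' 42
python3 shot.py w4; python3 meas.py w4 | grep red
```

```text
t: 6.78
tool_pos: [0.6058, 0.1965, 0.1456]
tool_rot: [3.141, 0.04, -0.005]
contact_force: [0.5, 0.7, -0.2]
opening: 0.0418
grip_force: 0.0
[0.6058 0.1965 0.1456] [ 3.1409  0.0403 -0.0051] 6.7833
red mid [0.5766 0.197 ] deg 1.33 len 0.1194 dz 0.0005
```

```bash
python3 -m handwheel '[{"tx":6,"ty":-1,"tz":0,"roll":0.005},{"tx":0,"ty":0,"tz":30,"roll":0},{"tx":0,"ty":0,"tz":30,"roll":0},{"tx":0,"ty":0,"tz":25,"roll":0},{"tx":0,"ty":0,"tz":15,"roll":0},{"tx":0,"ty":0,"tz":6,"roll":0},{"tx":0,"ty":0,"tz":0,"roll":0},{"tx":0,"ty":0,"tz":0,"roll":0}]'
python3 -m handwheel '[{"tx":0,"ty":0,"tz":5,"roll":0},{"tx":0,"ty":0,"tz":5,"roll":0},{"tx":0,"ty":0,"tz":5,"roll":0},{"tx":0,"ty":0,"tz":0,"roll":0},{"tx":0,"ty":0,"tz":0,"roll":0}]'
```

```text
t: 7.5
tool_pos: [0.6138, 0.1981, 0.0424]
tool_rot: [-3.141, -0.033, -0.002]
contact_force: [0.4, 0.2, 0.7]
opening: 0.0417
grip_force: 0.0
t: 7.92
tool_pos: [0.6127, 0.1978, 0.026]
tool_rot: [3.141, 0.033, -0.001]
contact_force: [-0.0, -0.1, -0.1]
opening: 0.0421
grip_force: 0.0
```

```bash
python3 -m handwheel '[{"tx":0,"ty":0,"tz":5,"roll":0},{"tx":0,"ty":0,"tz":5,"roll":0},{"tx":0,"ty":0,"tz":4,"roll":0},{"tx":0,"ty":0,"tz":0,"roll":0},{"tx":0,"ty":0,"tz":0,"roll":0}]'
```

```text
t: 8.33
tool_pos: [0.6125, 0.1977, 0.0116]
tool_rot: [3.141, 0.033, -0.002]
contact_force: [0.1, 0.0, 0.3]
opening: 0.0418
grip_force: 0.0
```

Clear of everything. Close and lift a little to check.

```bash
python3 -m handwheel '[{"tx":0,"ty":0,"tz":0,"roll":0},{"tx":0,"ty":0,"tz":0,"roll":0},{"tx":0,"ty":0,"tz":0,"roll":0},{"tx":0,"ty":0,"tz":0,"roll":0},{"tx":0,"ty":0,"tz":0,"roll":0}]' 20 80
python3 -m handwheel '[{"tx":0,"ty":0,"tz":-5,"roll":0},{"tx":0,"ty":0,"tz":-15,"roll":0},{"tx":0,"ty":0,"tz":-25,"roll":0},{"tx":0,"ty":0,"tz":-35,"roll":0},{"tx":0,"ty":0,"tz":-20,"roll":0},{"tx":0,"ty":0,"tz":0,"roll":0},{"tx":0,"ty":0,"tz":0,"roll":0},{"tx":0,"ty":0,"tz":0,"roll":0}]'
python3 shot.py w5; python3 - <<'E'
from h import *
f=np.load('w5.npz');P,h,_=cloud(f['p'],f['d'],f['K'],f['T'])
k=mask(h,'red')&(P[:,2]>.05);S=P[k];c=S.mean(0);w=np.linalg.svd(S-c)[2][0];w*=np.sign(w[0]);t=(S-c)@w
print(len(S),'dir',w.round(3),'ends',(c+w*np.percentile(t,1)).round(4),(c+w*np.percentile(t,99)).round(4))
for x in np.arange(.5,.64,.02):
    m=abs(S[:,0]-x)<.01
    if m.sum()>5:print(x.round(2),'ztop',np.percentile(S[m,2],97).round(4))
E
```

```text
t: 8.75
tool_pos: [0.6132, 0.1981, 0.0126]
tool_rot: [-3.141, -0.033, -0.001]
contact_force: [0.2, 1.1, 0.6]
opening: 0.0337
grip_force: 79.4
t: 9.42
tool_pos: [0.6123, 0.1976, 0.1117]
tool_rot: [3.141, 0.033, -0.002]
contact_force: [-1.1, -0.4, -1.0]
opening: 0.0333
grip_force: 79.6
[0.6123 0.1976 0.1117] [ 3.141e+00  3.270e-02 -1.900e-03] 9.4167
3162 dir [0.992 0.06  0.114] ends [0.5749 0.1954 0.136 ] [0.6101 0.1975 0.14  ]
0.58 ztop 0.1414
0.6 ztop 0.1414
0.62 ztop 0.1869
```

```bash
python3 -m handwheel '[{"tx":0,"ty":10,"tz":0,"roll":-0.0245},{"tx":-2.4,"ty":25,"tz":0,"roll":0},{"tx":-2.4,"ty":38,"tz":0,"roll":0},{"tx":-2.4,"ty":38,"tz":0,"roll":0},{"tx":-2.4,"ty":38,"tz":0,"roll":0},{"tx":-2.4,"ty":38,"tz":0,"roll":0},{"tx":-2.4,"ty":38,"tz":0,"roll":0},{"tx":-2.4,"ty":38,"tz":0,"roll":0},{"tx":-2.4,"ty":38,"tz":0,"roll":0},{"tx":-2.4,"ty":38,"tz":0,"roll":0},{"tx":-2.4,"ty":38,"tz":0,"roll":0},{"tx":-2.4,"ty":38,"tz":0,"roll":0}]'
python3 -m handwheel '[{"tx":-2.4,"ty":30,"tz":0,"roll":0},{"tx":-1,"ty":16,"tz":0,"roll":0},{"tx":0,"ty":0,"tz":0,"roll":0},{"tx":0,"ty":0,"tz":0,"roll":0},{"tx":0,"ty":0,"tz":0,"roll":0}]'
python3 shot.py w6; python3 meas.py w6
```

```text
t: 10.47
tool_pos: [0.6034, -0.2192, 0.1098]
tool_rot: [-3.139, -0.071, 0.006]
contact_force: [1.1, 0.6, -1.3]
opening: 0.0333
grip_force: 79.7
t: 10.88
tool_pos: [0.6033, -0.2625, 0.111]
tool_rot: [-3.139, -0.072, 0.003]
contact_force: [-0.2, 0.0, -0.8]
opening: 0.0336
grip_force: 79.8
[ 0.6033 -0.2625  0.111 ] [-3.1389e+00 -7.2300e-02  2.9000e-03] 10.8833
green 0
yellow 0
red 0
brown 3
black [ 0.5883 -0.3286] 2.47 len 0.1142 -0.0
rail -1 0.04 17 [-0.1039 -0.1003 -0.0982]
rail -1 0.1 36 [-0.1047 -0.1026 -0.0985]Traceback (most recent call last):
  File "meas.py", line 19, in <module>
    k=q&(L>lo)&(L<lo+.06)&(X*s>.075)&(X*s<.11);print('rail',s,lo,k.sum(),np.percentile(X[k],[5,50,95]).round(4))
                                                                         ~~~~~~~~~~~~~^^^^^^^^^^^^^^^^
    return _quantile_unchecked(
        a, q, axis, out, overwrite_input, method, keepdims, weights)
    return _ureduce(a,
                    func=_quantile_ureduce_func,
    ...<5 lines>...
                    overwrite_input=overwrite_input,
                    method=method)
    r = func(a, **kwargs)
    result = _quantile(arr,
                       quantiles=q,
    ...<2 lines>...
                       out=out,
                       weights=wgt)
    slices_having_nans = np.isnan(arr[-1, ...])
                                  ~~~^^^^^^^^^
IndexError: index -1 is out of bounds for axis 0 with size 0
```

View pics/w6.png

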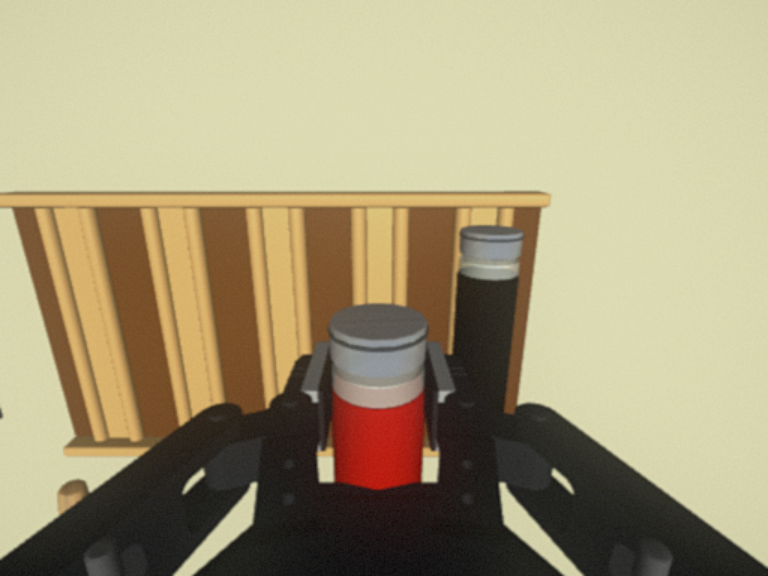

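Red is held level with its lid to the front at (380,330), lined up with lane 4. Descend.

```bash
python3 -m handwheel '[{"tx":1,"ty":1.4,"tz":15,"roll":0},{"tx":0,"ty":0,"tz":25,"roll":0},{"tx":0,"ty":0,"tz":25,"roll":0},{"tx":0,"ty":0,"tz":15,"roll":0},{"tx":0,"ty":0,"tz":8,"roll":0},{"tx":0,"ty":0,"tz":4,"roll":0},{"tx":0,"ty":0,"tz":2,"roll":0},{"tx":0,"ty":0,"tz":0,"roll":0},{"tx":0,"ty":0,"tz":0,"roll":0}]'
python3 -m handwheel '[{"tx":0,"ty":0,"tz":0.8,"roll":0},{"tx":0,"ty":0,"tz":0.7,"roll":0},{"tx":0,"ty":0,"tz":0,"roll":0},{"tx":0,"ty":0,"tz":0,"roll":0}]'
```

```text
t: 11.68
tool_pos: [0.6059, -0.2659, 0.0198]
tool_rot: [3.139, 0.071, 0.003]
contact_force: [-0.3, -0.6, -0.8]
opening: 0.0333
grip_force: 79.8
t: 12.02
tool_pos: [0.605, -0.2655, 0.0172]
tool_rot: [3.141, 0.071, 0.001]
contact_force: [-0.3, -0.2, -1.6]
opening: 0.0331
grip_force: 79.8
```

```bash
python3 -m handwheel '[{"tx":-0.8,"ty":-1.4,"tz":0.5,"roll":0},{"tx":0,"ty":0,"tz":0.7,"roll":0},{"tx":0,"ty":0,"tz":0.7,"roll":0},{"tx":0,"ty":0,"tz":0,"roll":0},{"tx":0,"ty":0,"tz":0,"roll":0}]'
```

```text
t: 12.43
tool_pos: [0.604, -0.2639, 0.0154]
tool_rot: [-3.14, -0.071, 0.0]
contact_force: [-2.1, 1.2, 4.0]
opening: 0.0335
grip_force: 80.2
```

```bash
python3 -m handwheel '[{"tx":0,"ty":0,"tz":0,"roll":0},{"tx":0,"ty":0,"tz":0,"roll":0}]' 37 20; python3 -m handwheel '[{"tx":0,"ty":0,"tz":0,"roll":0},{"tx":0,"ty":0,"tz":0,"roll":0},{"tx":0,"ty":0,"tz":0,"roll":0},{"tx":0,"ty":0,"tz":-4,"roll":0},{"tx":0,"ty":0,"tz":-15,"roll":0},{"tx":0,"ty":0,"tz":-30,"roll":0},{"tx":0,"ty":0,"tz":-40,"roll":0},{"tx":0,"ty":0,"tz":-40,"roll":0},{"tx":0,"ty":0,"tz":-40,"roll":0}]' 44
python3 -m handwheel '[{"tx":-10,"ty":-20,"tz":-30,"roll":0},{"tx":-15,"ty":-30,"tz":-20,"roll":0},{"tx":-15,"ty":-36,"tz":0,"roll":0},{"tx":-15,"ty":-36,"tz":0,"roll":0},{"tx":-15,"ty":-36,"tz":0,"roll":0},{"tx":-15,"ty":-36,"tz":0,"roll":0},{"tx":-10,"ty":-36,"tz":0,"roll":0},{"tx":0,"ty":0,"tz":0,"roll":0},{"tx":0,"ty":0,"tz":0,"roll":0},{"tx":0,"ty":0,"tz":0,"roll":0}]'
python3 shot.py w7; python3 meas.py w7
```

```text
t: 12.6
tool_pos: [0.6041, -0.264, 0.0148]
tool_rot: [3.141, 0.071, 0.001]
contact_force: [0.1, 1.6, -0.1]
opening: 0.0369
grip_force: 0.3
t: 13.35
tool_pos: [0.6039, -0.264, 0.1871]
tool_rot: [3.14, 0.071, 0.001]
contact_force: [1.1, -0.7, 0.7]
opening: 0.0439
grip_force: 0.0
t: 14.18
tool_pos: [0.499, -0.0388, 0.2352]
tool_rot: [3.14, 0.072, 0.003]
contact_force: [0.5, 0.3, -0.3]
opening: 0.0442
grip_force: 0.0
[ 0.499  -0.0388  0.2352] [3.1398e+00 7.1800e-02 3.0000e-03] 14.1833
green mid [0.5864 0.0654] deg 2.05 len 0.0591 dz 0.0001
yellow mid [0.581  0.2636] deg 2.08 len 0.0795 dz 0.0004
red mid [ 0.567  -0.2656] deg 2.36 len 0.1197 dz -0.0
brown mid [ 0.567  -0.2656] deg 2.36 len 0.1197 dz -0.0
black [ 0.575  -0.3293] 2.39 len 0.1393 -0.0
rail -1 0.04 256 [-0.0866 -0.0827 -0.0797]
rail -1 0.1 244 [-0.0865 -0.0831 -0.0798]
rail -1 0.16 238 [-0.0864 -0.083  -0.0798]
rail -1 0.22 238 [-0.0863 -0.083  -0.0797]
rail 1 0.04 362 [0.0905 0.0937 0.0972]
rail 1 0.1 359 [0.0904 0.0937 0.0972]
rail 1 0.16 376 [0.0901 0.0938 0.0972]
rail 1 0.22 385 [0.09   0.0937 0.0973]
dowels [(np.float64(0.0484), np.float64(0.0564), np.float64(0.0524)), (np.float64(0.0678), np.float64(0.083), np.float64(0.0754)), (np.float64(0.1108), np.float64(0.1469), np.float64(0.1288)), (np.float64(0.1746), np.float64(0.2104), np.float64(0.1925)), (np.float64(0.2385), np.float64(0.2741), np.float64(0.2563))]
lane_4 [ 0.5695 -0.2654]
lane_3 [ 0.5665 -0.2015]
lane_2 [ 0.5635 -0.1376]
lane_end [ 0.5604 -0.0737]
```

Red is in lane 4, within about 1.5 mm of centre. Next brown.

```bash
python3 -m handwheel '[{"tx":6,"ty":-30,"tz":8,"roll":0.019},{"tx":6,"ty":-31,"tz":8,"roll":0},{"tx":6,"ty":-31,"tz":8,"roll":0},{"tx":6,"ty":-31,"tz":8,"roll":0},{"tx":6,"ty":-31,"tz":8,"roll":0},{"tx":6,"ty":-31,"tz":8,"roll":0},{"tx":6,"ty":-31,"tz":8,"roll":0},{"tx":6,"ty":-31,"tz":8,"roll":0},{"tx":6,"ty":-31,"tz":8,"roll":0},{"tx":6,"ty":-31,"tz":8,"roll":0},{"tx":6,"ty":-31,"tz":8,"roll":0},{"tx":6,"ty":-27,"tz":8,"roll":0}]' 46
python3 -m handwheel '[{"tx":0,"ty":0,"tz":0,"roll":0},{"tx":0,"ty":0,"tz":0,"roll":0},{"tx":0,"ty":0,"tz":0,"roll":0}]'
python3 shot.py w8; python3 meas.py w8 | grep -E 'brown|yellow|green'
```

```text
t: 15.23
tool_pos: [0.5619, 0.3311, 0.1372]
tool_rot: [3.141, 0.039, -0.0]
contact_force: [-0.5, -0.5, -0.2]
opening: 0.0463
grip_force: 0.0
t: 15.48
tool_pos: [0.5613, 0.3292, 0.1377]
tool_rot: [3.141, 0.039, -0.001]
contact_force: [0.6, 0.0, -0.1]
opening: 0.046
grip_force: 0.0
[0.5613 0.3292 0.1377] [ 3.1406e+00  3.9300e-02 -6.0000e-04] 15.4833
green mid [0.5801 0.1003] deg 17.19 len 0.0586 dz 0.0141
yellow mid [0.5819 0.2629] deg -0.15 len 0.0798 dz 0.0004
brown mid [0.5627 0.3284] deg -1.6 len 0.1002 dz 0.0005
```

```bash
python3 -m handwheel '[{"tx":1.3,"ty":0.5,"tz":25,"roll":0},{"tx":0,"ty":0,"tz":30,"roll":0},{"tx":0,"ty":0,"tz":30,"roll":0},{"tx":0,"ty":0,"tz":18,"roll":0},{"tx":0,"ty":0,"tz":10,"roll":0},{"tx":0,"ty":0,"tz":6,"roll":0},{"tx":0,"ty":0,"tz":0,"roll":0},{"tx":0,"ty":0,"tz":0,"roll":0}]'
python3 -m handwheel '[{"tx":0,"ty":0,"tz":4,"roll":0},{"tx":0,"ty":0,"tz":3,"roll":0},{"tx":0,"ty":0,"tz":0,"roll":0},{"tx":0,"ty":0,"tz":0,"roll":0}]'
```

```text
t: 16.2
tool_pos: [0.5629, 0.3298, 0.0204]
tool_rot: [-3.14, -0.04, -0.003]
contact_force: [-0.1, -0.6, 0.0]
opening: 0.0463
grip_force: 0.0
t: 16.53
tool_pos: [0.5619, 0.3299, 0.0122]
tool_rot: [-3.141, -0.041, -0.001]
contact_force: [0.9, -0.2, 0.1]
opening: 0.0459
grip_force: 0.0
```

```bash
python3 -m handwheel '[{"tx":0.5,"ty":1,"tz":0.5,"roll":0},{"tx":0,"ty":0,"tz":0,"roll":0},{"tx":0,"ty":0,"tz":0,"roll":0},{"tx":0,"ty":0,"tz":0,"roll":0},{"tx":0,"ty":0,"tz":0,"roll":0},{"tx":0,"ty":0,"tz":0,"roll":0}]' 20 60
python3 -m handwheel '[{"tx":0,"ty":0,"tz":-5,"roll":0},{"tx":0,"ty":0,"tz":-15,"roll":0},{"tx":0,"ty":0,"tz":-25,"roll":0},{"tx":0,"ty":0,"tz":-35,"roll":0},{"tx":0,"ty":0,"tz":-20,"roll":0},{"tx":0,"ty":0,"tz":0,"roll":0},{"tx":0,"ty":0,"tz":0,"roll":0},{"tx":0,"ty":0,"tz":0,"roll":0}]'
```

```text
t: 17.03
tool_pos: [0.5627, 0.3291, 0.0121]
tool_rot: [-3.141, -0.041, -0.002]
contact_force: [-1.4, 0.7, 6.4]
opening: 0.0342
grip_force: 59.7
t: 17.7
tool_pos: [0.5615, 0.3284, 0.1105]
tool_rot: [3.141, 0.041, -0.002]
contact_force: [-0.3, -0.1, -1.6]
opening: 0.0341
grip_force: 59.7
```

```bash
python3 -m handwheel '[{"tx":-1.5,"ty":20,"tz":0,"roll":-0.021},{"tx":-1.5,"ty":38,"tz":0,"roll":0},{"tx":-1.5,"ty":38,"tz":0,"roll":0},{"tx":-1.5,"ty":38,"tz":0,"roll":0},{"tx":-1.5,"ty":38,"tz":0,"roll":0},{"tx":-1.5,"ty":38,"tz":0,"roll":0},{"tx":-1.5,"ty":38,"tz":0,"roll":0},{"tx":-1.5,"ty":38,"tz":0,"roll":0},{"tx":-1.5,"ty":38,"tz":0,"roll":0},{"tx":-1.5,"ty":38,"tz":0,"roll":0},{"tx":-1.5,"ty":38,"tz":0,"roll":0},{"tx":-1.5,"ty":38,"tz":0,"roll":0}]'
python3 -m handwheel '[{"tx":-1.5,"ty":38,"tz":0,"roll":0},{"tx":-1.5,"ty":33,"tz":0,"roll":0},{"tx":0,"ty":20,"tz":0,"roll":0},{"tx":0,"ty":0,"tz":0,"roll":0},{"tx":0,"ty":0,"tz":0,"roll":0},{"tx":0,"ty":0,"tz":0,"roll":0}]'
```

```text
t: 18.7
tool_pos: [0.5626, -0.1109, 0.1089]
tool_rot: [-3.139, -0.074, 0.006]
contact_force: [0.7, -0.2, -0.5]
opening: 0.0341
grip_force: 59.9
t: 19.2
tool_pos: [0.5648, -0.1995, 0.1095]
tool_rot: [-3.139, -0.074, 0.005]
contact_force: [0.8, 0.6, -1.3]
opening: 0.0344
grip_force: 59.9
```

```bash
python3 -m handwheel '[{"tx":0.5,"ty":1.5,"tz":15,"roll":0},{"tx":0,"ty":0,"tz":25,"roll":0},{"tx":0,"ty":0,"tz":25,"roll":0},{"tx":0,"ty":0,"tz":14,"roll":0},{"tx":0,"ty":0,"tz":8,"roll":0},{"tx":0,"ty":0,"tz":4,"roll":0},{"tx":0,"ty":0,"tz":0,"roll":0},{"tx":0,"ty":0,"tz":0,"roll":0},{"tx":0,"ty":0,"tz":0,"roll":0}]'
```

```text
t: 19.95
tool_pos: [0.5676, -0.2025, 0.022]
tool_rot: [3.139, 0.075, 0.004]
contact_force: [0.1, 0.2, -0.5]
opening: 0.0343
grip_force: 59.9
```

```bash
python3 -m handwheel '[{"tx":-1,"ty":-0.5,"tz":2,"roll":0},{"tx":0,"ty":0,"tz":2,"roll":0},{"tx":0,"ty":0,"tz":0,"roll":0},{"tx":0,"ty":0,"tz":0,"roll":0},{"tx":0,"ty":0,"tz":0,"roll":0}]'
```

```text
t: 20.37
tool_pos: [0.5654, -0.2016, 0.0165]
tool_rot: [3.141, 0.074, 0.0]
contact_force: [-0.1, -1.0, -0.5]
opening: 0.0342
grip_force: 59.9
```

```bash
python3 -m handwheel '[{"tx":0,"ty":0,"tz":0.6,"roll":0},{"tx":0,"ty":0,"tz":0.6,"roll":0},{"tx":0,"ty":0,"tz":0,"roll":0},{"tx":0,"ty":0,"tz":0,"roll":0}]'
```

```text
t: 20.7
tool_pos: [0.5655, -0.2016, 0.0152]
tool_rot: [-3.141, -0.074, 0.0]
contact_force: [0.7, -0.3, 0.1]
opening: 0.0342
grip_force: 59.9
```

```bash
python3 -m handwheel '[{"tx":0,"ty":0,"tz":0.5,"roll":0},{"tx":0,"ty":0,"tz":0.4,"roll":0},{"tx":0,"ty":0,"tz":0,"roll":0},{"tx":0,"ty":0,"tz":0,"roll":0}]'
```

```text
t: 21.03
tool_pos: [0.5655, -0.2016, 0.015]
tool_rot: [-3.141, -0.075, 0.001]
contact_force: [-3.7, 1.5, 4.9]
opening: 0.034
grip_force: 60.4
```

```bash
python3 -m handwheel '[{"tx":0,"ty":0,"tz":0,"roll":0},{"tx":0,"ty":0,"tz":0,"roll":0}]' 37 20; python3 -m handwheel '[{"tx":0,"ty":0,"tz":0,"roll":0},{"tx":0,"ty":0,"tz":0,"roll":0},{"tx":0,"ty":0,"tz":0,"roll":0},{"tx":0,"ty":0,"tz":-4,"roll":0},{"tx":0,"ty":0,"tz":-15,"roll":0},{"tx":0,"ty":0,"tz":-30,"roll":0},{"tx":0,"ty":0,"tz":-40,"roll":0},{"tx":0,"ty":0,"tz":-40,"roll":0},{"tx":0,"ty":0,"tz":-20,"roll":0},{"tx":0,"ty":0,"tz":0,"roll":0.042}]' 44
python3 -m handwheel '[{"tx":1.5,"ty":-36,"tz":2,"roll":0},{"tx":1.5,"ty":-36,"tz":2,"roll":0},{"tx":1.5,"ty":-36,"tz":2,"roll":0},{"tx":1.5,"ty":-36,"tz":2,"roll":0},{"tx":1.5,"ty":-36,"tz":2,"roll":0},{"tx":1.5,"ty":-36,"tz":2,"roll":0},{"tx":1.5,"ty":-36,"tz":2,"roll":0},{"tx":1.5,"ty":-36,"tz":2,"roll":0},{"tx":1.5,"ty":-36,"tz":2,"roll":0},{"tx":1.5,"ty":-36,"tz":2,"roll":0},{"tx":1.5,"ty":-36,"tz":2,"roll":0},{"tx":1.5,"ty":-36,"tz":2,"roll":0}]' 46
python3 -m handwheel '[{"tx":1.5,"ty":-30,"tz":2,"roll":0},{"tx":0,"ty":0,"tz":0,"roll":0},{"tx":0,"ty":0,"tz":0,"roll":0},{"tx":0,"ty":0,"tz":0,"roll":0}]'
python3 shot.py w9; python3 meas.py w9 | grep -E 'brown|yellow|green'
```

```text
t: 21.2
tool_pos: [0.5656, -0.2016, 0.0142]
tool_rot: [3.141, 0.074, 0.001]
contact_force: [-0.5, 1.0, 0.4]
opening: 0.037
grip_force: 0.2
t: 22.03
tool_pos: [0.5691, -0.2034, 0.1717]
tool_rot: [3.136, 0.007, 0.018]
contact_force: [0.6, 0.5, 0.4]
opening: 0.0439
grip_force: 0.0
t: 23.03
tool_pos: [0.581, 0.2323, 0.1396]
tool_rot: [-3.142, -0.009, -0.001]
contact_force: [1.5, 0.2, -0.0]
opening: 0.046
grip_force: 0.0
t: 23.37
tool_pos: [0.5824, 0.2602, 0.1373]
tool_rot: [3.141, 0.009, -0.0]
contact_force: [-0.1, -0.1, 0.6]
opening: 0.0464
grip_force: 0.0
[0.5824 0.2602 0.1373] [ 3.1411e+00  8.7000e-03 -1.0000e-04] 23.3667
green mid [0.5869 0.0649] deg 0.51 len 0.0598 dz 0.0003
yellow mid [0.5821 0.263 ] deg -0.27 len 0.0797 dz 0.0004
brown 1
```

```bash
python3 -m handwheel '[{"tx":0,"ty":-2.8,"tz":25,"roll":0},{"tx":0,"ty":0,"tz":30,"roll":0},{"tx":0,"ty":0,"tz":30,"roll":0},{"tx":0,"ty":0,"tz":18,"roll":0},{"tx":0,"ty":0,"tz":10,"roll":0},{"tx":0,"ty":0,"tz":6,"roll":0},{"tx":0,"ty":0,"tz":0,"roll":0},{"tx":0,"ty":0,"tz":0,"roll":0}]'
python3 -m handwheel '[{"tx":0,"ty":0,"tz":3,"roll":0},{"tx":0,"ty":0,"tz":3,"roll":0},{"tx":0,"ty":0,"tz":0,"roll":0},{"tx":0,"ty":0,"tz":0,"roll":0}]'
```

```text
t: 24.08
tool_pos: [0.5835, 0.2631, 0.0196]
tool_rot: [-3.141, -0.007, -0.003]
contact_force: [-1.2, -0.7, 0.6]
opening: 0.046
grip_force: 0.0
t: 24.42
tool_pos: [0.5826, 0.2634, 0.0127]
tool_rot: [-3.141, -0.008, -0.001]
contact_force: [-0.2, 1.1, 0.4]
opening: 0.0458
grip_force: 0.0
```

```bash
python3 -m handwheel '[{"tx":0,"ty":0,"tz":0.5,"roll":0},{"tx":0,"ty":0,"tz":0,"roll":0},{"tx":0,"ty":0,"tz":0,"roll":0},{"tx":0,"ty":0,"tz":0,"roll":0},{"tx":0,"ty":0,"tz":0,"roll":0},{"tx":0,"ty":0,"tz":0,"roll":0}]' 20 60
python3 -m handwheel '[{"tx":0,"ty":0,"tz":-5,"roll":0},{"tx":0,"ty":0,"tz":-15,"roll":0},{"tx":0,"ty":0,"tz":-25,"roll":0},{"tx":0,"ty":0,"tz":-35,"roll":0},{"tx":0,"ty":0,"tz":-20,"roll":0},{"tx":0,"ty":0,"tz":0,"roll":-0.042},{"tx":0,"ty":0,"tz":0,"roll":0},{"tx":0,"ty":0,"tz":0,"roll":0}]'
```

```text
t: 24.92
tool_pos: [0.583, 0.2636, 0.0126]
tool_rot: [-3.141, -0.008, -0.002]
contact_force: [-0.5, 0.9, 5.7]
opening: 0.034
grip_force: 59.6
t: 25.58
tool_pos: [0.582, 0.2631, 0.1119]
tool_rot: [3.141, 0.073, -0.001]
contact_force: [-0.5, -0.3, -1.4]
opening: 0.0338
grip_force: 59.7
```

```bash
python3 -m handwheel '[{"tx":-3.4,"ty":20,"tz":0,"roll":0},{"tx":-3.4,"ty":38,"tz":0,"roll":0},{"tx":-3.4,"ty":38,"tz":0,"roll":0},{"tx":-3.4,"ty":38,"tz":0,"roll":0},{"tx":-3.4,"ty":38,"tz":0,"roll":0},{"tx":-3.4,"ty":38,"tz":0,"roll":0},{"tx":-3.4,"ty":38,"tz":0,"roll":0},{"tx":-3.4,"ty":38,"tz":0,"roll":0},{"tx":-3.4,"ty":38,"tz":0,"roll":0},{"tx":-3.4,"ty":38,"tz":0,"roll":0},{"tx":-3.4,"ty":25,"tz":0,"roll":0},{"tx":0,"ty":13,"tz":0,"roll":0}]'
python3 -m handwheel '[{"tx":0,"ty":0,"tz":0,"roll":0},{"tx":0,"ty":0,"tz":0,"roll":0},{"tx":0,"ty":0,"tz":0,"roll":0}]'
```

```text
t: 26.58
tool_pos: [0.5623, -0.1407, 0.1102]
tool_rot: [-3.14, -0.068, 0.005]
contact_force: [-0.4, -0.7, -0.5]
opening: 0.0343
grip_force: 59.9
t: 26.83
tool_pos: [0.5636, -0.1367, 0.111]
tool_rot: [-3.139, -0.075, 0.002]
contact_force: [0.2, -0.3, -1.7]
opening: 0.0342
grip_force: 59.9
```

```bash
python3 -m handwheel '[{"tx":-0.3,"ty":0.5,"tz":15,"roll":0},{"tx":0,"ty":0,"tz":25,"roll":0},{"tx":0,"ty":0,"tz":25,"roll":0},{"tx":0,"ty":0,"tz":14,"roll":0},{"tx":0,"ty":0,"tz":8,"roll":0},{"tx":0,"ty":0,"tz":5,"roll":0},{"tx":0,"ty":0,"tz":1.5,"roll":0},{"tx":0,"ty":0,"tz":0,"roll":0},{"tx":0,"ty":0,"tz":0,"roll":0},{"tx":0,"ty":0,"tz":0,"roll":0},{"tx":0,"ty":0,"tz":0,"roll":0}]'
```

```text
t: 27.75
tool_pos: [0.5645, -0.1388, 0.0195]
tool_rot: [3.14, 0.074, 0.003]
contact_force: [0.0, -0.7, -1.6]
opening: 0.0343
grip_force: 59.9
```

```bash
python3 -m handwheel '[{"tx":-0.8,"ty":-0.7,"tz":1.2,"roll":0},{"tx":0,"ty":0,"tz":1.2,"roll":0},{"tx":0,"ty":0,"tz":0.6,"roll":0},{"tx":0,"ty":0,"tz":0,"roll":0},{"tx":0,"ty":0,"tz":0,"roll":0},{"tx":0,"ty":0,"tz":0,"roll":0}]'
```

```text
t: 28.25
tool_pos: [0.563, -0.1378, 0.0157]
tool_rot: [-3.141, -0.074, -0.0]
contact_force: [-1.2, 2.0, 3.4]
opening: 0.0345
grip_force: 60.2
```

```bash
python3 -m handwheel '[{"tx":0,"ty":0,"tz":0,"roll":0},{"tx":0,"ty":0,"tz":0,"roll":0}]' 37 20; python3 -m handwheel '[{"tx":0,"ty":0,"tz":0,"roll":0},{"tx":0,"ty":0,"tz":0,"roll":0},{"tx":0,"ty":0,"tz":0,"roll":0},{"tx":0,"ty":0,"tz":-4,"roll":0},{"tx":0,"ty":0,"tz":-15,"roll":0},{"tx":0,"ty":0,"tz":-30,"roll":0},{"tx":0,"ty":0,"tz":-40,"roll":0},{"tx":0,"ty":0,"tz":-40,"roll":0},{"tx":0,"ty":0,"tz":0,"roll":0.03}]' 44
python3 -m handwheel '[{"tx":7,"ty":-33.5,"tz":0,"roll":0},{"tx":7,"ty":-33.5,"tz":0,"roll":0},{"tx":7,"ty":-33.5,"tz":0,"roll":0},{"tx":7,"ty":-33.5,"tz":0,"roll":0},{"tx":7,"ty":-33.5,"tz":0,"roll":0},{"tx":7,"ty":-33.5,"tz":0,"roll":0},{"tx":0,"ty":0,"tz":0,"roll":0},{"tx":0,"ty":0,"tz":0,"roll":0},{"tx":0,"ty":0,"tz":0,"roll":0},{"tx":0,"ty":0,"tz":0,"roll":0}]' 41
python3 shot.py w10; python3 meas.py w10 | grep green
python3 - <<'E'
from h import *
f=np.load('w10.npz');P,h,_=cloud(f['p'],f['d'],f['K'],f['T'])
k=(h[:,0]>98)&(h[:,0]<125)&(h[:,1]>70)&(P[:,2]>.045)&(P[:,2]<.07)&(abs(P[:,0]-.58)<.06)&(abs(P[:,1]-.13)<.06)
q=P[k];g=least_squares(lambda x:np.hypot(q[:,0]-x[0],q[:,1]-x[1])-.0215,q[:,:2].mean(0),loss='soft_l1',f_scale=.002)
print('cup',g.x.round(4),'min y',np.percentile(q[:,1],1),'z',q[:,2].max())
E
```

```text
t: 28.42
tool_pos: [0.563, -0.1378, 0.0151]
tool_rot: [-3.141, -0.074, -0.001]
contact_force: [0.4, -0.0, -0.6]
opening: 0.037
grip_force: 0.4
t: 29.17
tool_pos: [0.5681, -0.1398, 0.155]
tool_rot: [3.135, 0.027, 0.024]
contact_force: [0.4, -0.3, 1.1]
opening: 0.0441
grip_force: 0.0
t: 30.0
tool_pos: [0.6013, 0.0628, 0.1443]
tool_rot: [3.141, 0.025, -0.0]
contact_force: [-0.1, 0.5, 0.3]
opening: 0.0408
grip_force: 0.0
[0.6013 0.0628 0.1443] [ 3.1411e+00  2.5300e-02 -3.0000e-04] 30.0
green mid [0.5869 0.0652] deg 1.5 len 0.0597 dz 0.0002
cup [0.5777 0.1325] min y 0.111504164970713 z 0.06492167763659476
```

View pics/w10.png

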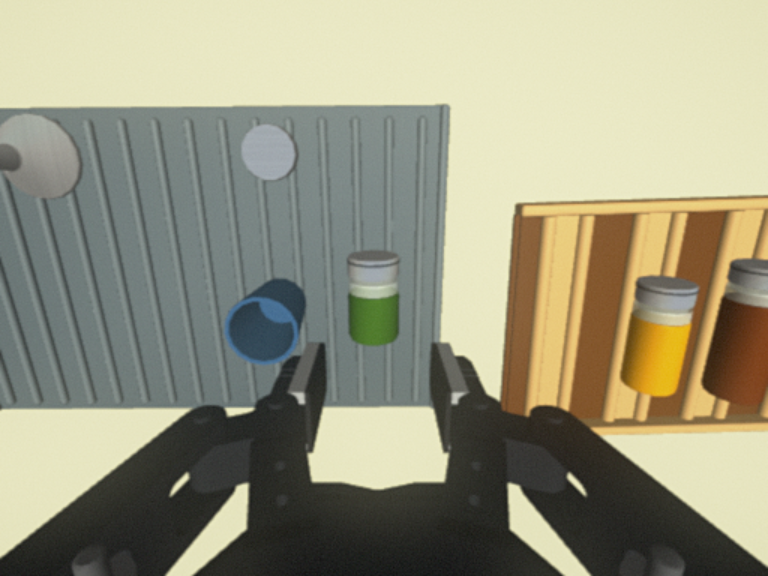

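Yellow and brown sit in their lanes on the right; green at (373,300), cup at (265,325). I grip green at its lid end with a 41 mm opening to stay off the cup, descending in stages.

```bash
python3 -m handwheel '[{"tx":4.7,"ty":-2.2,"tz":0,"roll":-0.008},{"tx":0,"ty":0,"tz":30,"roll":0},{"tx":0,"ty":0,"tz":30,"roll":0},{"tx":0,"ty":0,"tz":25,"roll":0},{"tx":0,"ty":0,"tz":15,"roll":0},{"tx":0,"ty":0,"tz":8,"roll":0},{"tx":0,"ty":0,"tz":0,"roll":0},{"tx":0,"ty":0,"tz":0,"roll":0},{"tx":0,"ty":0,"tz":0,"roll":0},{"tx":0,"ty":0,"tz":0,"roll":0}]'
```

```text
t: 30.88
tool_pos: [0.6076, 0.066, 0.0383]
tool_rot: [3.141, 0.04, 0.005]
contact_force: [0.1, 0.3, -0.2]
opening: 0.0408
grip_force: 0.0
```

```bash
python3 -m handwheel '[{"tx":-0.8,"ty":0.3,"tz":5,"roll":0},{"tx":0,"ty":0,"tz":5,"roll":0},{"tx":0,"ty":0,"tz":0,"roll":0},{"tx":0,"ty":0,"tz":0,"roll":0},{"tx":0,"ty":0,"tz":0,"roll":0}]'
python3 -m handwheel '[{"tx":0,"ty":0,"tz":3,"roll":0},{"tx":0,"ty":0,"tz":2,"roll":0},{"tx":0,"ty":0,"tz":0,"roll":0},{"tx":0,"ty":0,"tz":0,"roll":0}]'
```

```text
t: 31.3
tool_pos: [0.6051, 0.0658, 0.0261]
tool_rot: [-3.141, -0.04, 0.001]
contact_force: [-0.2, 0.1, -0.2]
opening: 0.0412
grip_force: 0.0
t: 31.63
tool_pos: [0.6051, 0.0658, 0.021]
tool_rot: [-3.141, -0.04, 0.001]
contact_force: [-0.3, -0.1, 0.9]
opening: 0.041
grip_force: 0.0
```

```bash
python3 -m handwheel '[{"tx":0.5,"ty":0,"tz":2,"roll":0},{"tx":0,"ty":0,"tz":2,"roll":0},{"tx":0,"ty":0,"tz":0,"roll":0},{"tx":0,"ty":0,"tz":0,"roll":0}]'
python3 -m handwheel '[{"tx":0,"ty":0,"tz":2,"roll":0},{"tx":0,"ty":0,"tz":2,"roll":0},{"tx":0,"ty":0,"tz":0,"roll":0},{"tx":0,"ty":0,"tz":0,"roll":0}]'
```

```text
t: 31.97
tool_pos: [0.6056, 0.0658, 0.017]
tool_rot: [-3.141, -0.04, 0.001]
contact_force: [0.0, 0.5, -0.3]
opening: 0.0407
grip_force: 0.0
t: 32.3
tool_pos: [0.6056, 0.0658, 0.013]
tool_rot: [-3.141, -0.04, 0.001]
contact_force: [0.1, 0.2, 0.0]
opening: 0.0408
grip_force: 0.0
```

```bash
python3 -m handwheel '[{"tx":0,"ty":0,"tz":0,"roll":0},{"tx":0,"ty":0,"tz":0,"roll":0},{"tx":0,"ty":0,"tz":0,"roll":0},{"tx":0,"ty":0,"tz":0,"roll":0},{"tx":0,"ty":0,"tz":0,"roll":0},{"tx":0,"ty":0,"tz":0,"roll":0}]' 20 60
python3 -m handwheel '[{"tx":0,"ty":0,"tz":-5,"roll":0},{"tx":0,"ty":0,"tz":-15,"roll":0},{"tx":0,"ty":0,"tz":-25,"roll":0},{"tx":0,"ty":0,"tz":-35,"roll":0},{"tx":0,"ty":0,"tz":-20,"roll":0},{"tx":0,"ty":0,"tz":0,"roll":-0.021},{"tx":0,"ty":0,"tz":0,"roll":0},{"tx":0,"ty":0,"tz":0,"roll":0}]'
```

```text
t: 32.8
tool_pos: [0.6059, 0.0659, 0.0135]
tool_rot: [-3.141, -0.04, -0.0]
contact_force: [-1.3, 1.1, 1.0]
opening: 0.0337
grip_force: 59.5
t: 33.47
tool_pos: [0.605, 0.0657, 0.1121]
tool_rot: [3.141, 0.072, -0.003]
contact_force: [-0.1, 0.5, -0.7]
opening: 0.0331
grip_force: 59.6
```

```bash
python3 -m handwheel '[{"tx":-6.7,"ty":20,"tz":0,"roll":0},{"tx":-6.7,"ty":32,"tz":0,"roll":0},{"tx":-6.7,"ty":32,"tz":0,"roll":0},{"tx":-6.7,"ty":32,"tz":0,"roll":0},{"tx":-6.7,"ty":21,"tz":0,"roll":0},{"tx":0,"ty":0,"tz":0,"roll":0},{"tx":0,"ty":0,"tz":0,"roll":0},{"tx":0,"ty":0,"tz":0,"roll":0},{"tx":0,"ty":0,"tz":0,"roll":0}]'
python3 shot.py w11
```

```text
t: 34.22
tool_pos: [0.5783, -0.0715, 0.1123]
tool_rot: [-3.14, -0.074, 0.003]
contact_force: [1.1, -0.5, -0.5]
opening: 0.0331
grip_force: 59.8
[ 0.5783 -0.0715  0.1123] [-3.1399e+00 -7.4300e-02  2.5000e-03] 34.2167
```

View pics/w11.png

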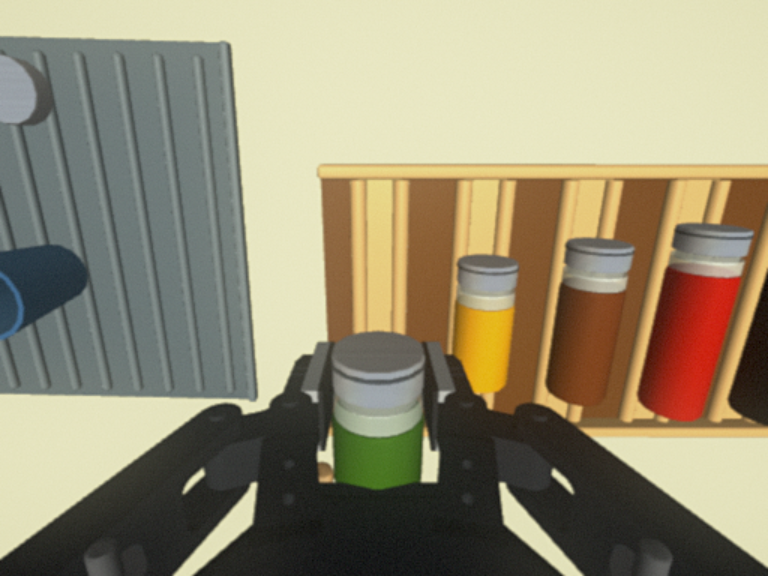

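Green is held straight over the last lane, at (380,400). Lower it.

```bash
python3 -m handwheel '[{"tx":-0.2,"ty":1,"tz":15,"roll":0},{"tx":0,"ty":0,"tz":25,"roll":0},{"tx":0,"ty":0,"tz":25,"roll":0},{"tx":0,"ty":0,"tz":14,"roll":0},{"tx":0,"ty":0,"tz":8,"roll":0},{"tx":0,"ty":0,"tz":5,"roll":0},{"tx":0,"ty":0,"tz":0,"roll":0},{"tx":0,"ty":0,"tz":0,"roll":0},{"tx":0,"ty":0,"tz":0,"roll":0},{"tx":0,"ty":0,"tz":0,"roll":0}]'
```

```text
t: 35.1
tool_pos: [0.5796, -0.0739, 0.0228]
tool_rot: [3.14, 0.073, 0.004]
contact_force: [-0.1, -0.1, -0.3]
opening: 0.0333
grip_force: 59.8
```

```bash
python3 -m handwheel '[{"tx":-0.8,"ty":-0.7,"tz":1.5,"roll":0},{"tx":0,"ty":0,"tz":1.5,"roll":0},{"tx":0,"ty":0,"tz":1,"roll":0},{"tx":0,"ty":0,"tz":0.5,"roll":0},{"tx":0,"ty":0,"tz":0,"roll":0},{"tx":0,"ty":0,"tz":0,"roll":0},{"tx":0,"ty":0,"tz":0,"roll":0}]'
```

```text
t: 35.68
tool_pos: [0.5777, -0.0729, 0.0168]
tool_rot: [-3.141, -0.073, 0.0]
contact_force: [-0.6, -0.1, -0.8]
opening: 0.0332
grip_force: 59.8
```

```bash
python3 -m handwheel '[{"tx":0,"ty":0,"tz":0.7,"roll":0},{"tx":0,"ty":0,"tz":0,"roll":0},{"tx":0,"ty":0,"tz":0,"roll":0}]';python3 -m handwheel '[{"tx":0,"ty":0,"tz":0.3,"roll":0},{"tx":0,"ty":0,"tz":0,"roll":0},{"tx":0,"ty":0,"tz":0,"roll":0}]'
```

```text
t: 35.93
tool_pos: [0.5779, -0.073, 0.0165]
tool_rot: [3.141, 0.073, 0.0]
contact_force: [-0.6, 0.6, 2.8]
opening: 0.0333
grip_force: 60.0
t: 36.18
tool_pos: [0.578, -0.073, 0.0164]
tool_rot: [3.141, 0.073, 0.001]
contact_force: [-2.6, 0.5, 5.2]
opening: 0.0333
grip_force: 60.2
```

Touching down. Release, rise and look from above.

```bash
python3 -m handwheel '[{"tx":0,"ty":0,"tz":0,"roll":0},{"tx":0,"ty":0,"tz":0,"roll":0}]' 37 20; python3 -m handwheel '[{"tx":0,"ty":0,"tz":0,"roll":0},{"tx":0,"ty":0,"tz":0,"roll":0},{"tx":0,"ty":0,"tz":0,"roll":0},{"tx":0,"ty":0,"tz":-4,"roll":0},{"tx":0,"ty":0,"tz":-15,"roll":0},{"tx":0,"ty":0,"tz":-30,"roll":0},{"tx":0,"ty":0,"tz":-40,"roll":0},{"tx":-10,"ty":20,"tz":-30,"roll":0},{"tx":-20,"ty":20,"tz":-28,"roll":0},{"tx":-20,"ty":10,"tz":-30,"roll":0},{"tx":-20,"ty":0,"tz":-25,"roll":0},{"tx":0,"ty":0,"tz":0,"roll":0}]' 44
python3 -m handwheel '[{"tx":0,"ty":0,"tz":0,"roll":0},{"tx":0,"ty":0,"tz":0,"roll":0},{"tx":0,"ty":0,"tz":0,"roll":0}]'
python3 shot.py w12; sed -i 's/e\*.00625/e*.0/' meas.py; cat >> meas.py <<'E'
    for m in ('green','yellow','brown','red'):
        S=P[mask(h,m)&(P[:,2]>.028)&(P[:,2]<.05)];S=S[np.linalg.norm(S-np.median(S,0),axis=1)<.09]
        cc,ee,aa,t,dz,_=fit(P,S,.026);x=cc+ee*(t[1]+t[-2])/2;print(m,x.round(4),'along',((x-c)@e).round(4),'lat',((x-c)@n).round(4),np.degrees(aa).round(2),'len',(t[-2]-t[1]).round(4),'dz',dz.round(4))
E
python3 meas.py w12
```

```text
t: 36.35
tool_pos: [0.5777, -0.0728, 0.0155]
tool_rot: [-3.141, -0.073, -0.0]
contact_force: [0.2, -0.9, 0.8]
opening: 0.0368
grip_force: 0.1
t: 37.35
tool_pos: [0.5108, -0.1279, 0.2252]
tool_rot: [3.136, 0.07, 0.015]
contact_force: [1.3, 0.5, 0.2]
opening: 0.0439
grip_force: 0.0
t: 37.6
tool_pos: [0.5096, -0.1256, 0.2161]
tool_rot: [-3.14, -0.073, 0.004]
contact_force: [-0.1, -0.6, -0.1]
opening: 0.0436
grip_force: 0.0
[ 0.5096 -0.1256  0.2161] [-3.1396 -0.0733  0.0038] 37.6
green mid [ 0.5586 -0.0736] deg 2.86 len 0.0587 dz -0.0003
yellow mid [ 0.5611 -0.1376] deg 2.65 len 0.0796 dz -0.0002
red mid [ 0.5675 -0.2656] deg 2.43 len 0.1196 dz -0.0
brown mid [ 0.5586 -0.2011] deg 77.04 len 0.0484 dz 0.0016
black [ 0.5753 -0.3293] 2.44 len 0.1393 0.0
rail -1 0.04 258 [-0.0863 -0.0828 -0.08  ]
rail -1 0.1 265 [-0.0864 -0.083  -0.08  ]
rail -1 0.16 258 [-0.0864 -0.083  -0.0801]
rail -1 0.22 262 [-0.0863 -0.083  -0.08  ]
rail 1 0.04 397 [0.0898 0.0932 0.0966]
rail 1 0.1 411 [0.0898 0.0933 0.0966]
rail 1 0.16 405 [0.0898 0.0933 0.0966]
rail 1 0.22 400 [0.0898 0.0933 0.0966]
dowels [(np.float64(0.0481), np.float64(0.0558), np.float64(0.052)), (np.float64(0.0736), np.float64(0.0838), np.float64(0.0787)), (np.float64(0.1106), np.float64(0.1199), np.float64(0.1152)), (np.float64(0.1364), np.float64(0.1463), np.float64(0.1414)), (np.float64(0.1745), np.float64(0.2098), np.float64(0.1921)), (np.float64(0.2382), np.float64(0.2738), np.float64(0.256))]
lane_4 [ 0.5636 -0.2658]
lane_3 [ 0.5605 -0.2018]
lane_2 [ 0.5575 -0.1379]
lane_end [ 0.5545 -0.074 ]
green [ 0.5586 -0.0736] along 0.0041 lat 0.2562 2.86 len 0.0587 dz -0.0003
yellow [ 0.5611 -0.1376] along 0.0036 lat 0.1921 2.65 len 0.0796 dz -0.0002
brown [ 0.5547 -0.2179] along -0.0066 lat 0.1122 76.99 len 0.2598 dz 0.0015
red [ 0.5675 -0.2656] along 0.0039 lat 0.064 2.43 len 0.1196 dz -0.0
```

View pics/w12.png

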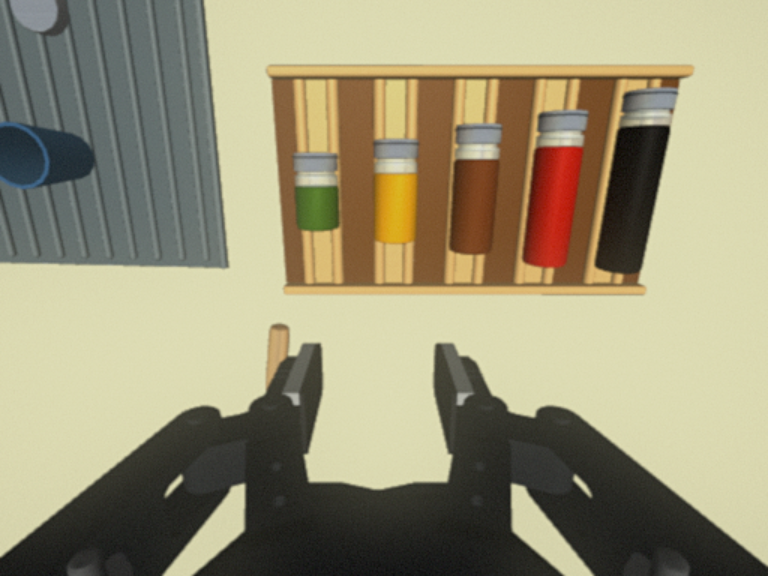

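The final view shows all five jars stepping down from black (640,180) to green (317,190). Green, yellow and red measure about 1 mm from lane centre. Brown's fit failed because its mask caught wood, but it looks aligned with the others at (475,190). The cup stands upright. Handing in.

```bash
python3 -c "
from station import ctrl
print(ctrl.finish_job())"
```

```text
the job is handed in; nothing more can be done
None
```

The four jars lie in their lanes, stepping down from black through red, brown and yellow to green, and the job is handed in; but on my first try at red the gripper caught the blue cup and shifted it about 3 mm (it stands upright), and brown's centring I checked only by eye.

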